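# Clamp a turning blank in the cam-lock marking vice

## Task

Load the square wooden blank into the open marking vice on the bench: lay it flat on the bed between fence and jaw and slide it gently fully home against the end stop. Then turn the vice's round black knob clockwise, seen from above, until the sprung jaw's roller drops into the notch of the cam and the jaw grips the blank against the fence; stop there and let go. Leave the other things on the bench alone.

Things in the scene. Friction and masses are not known exactly. Their poses are not given: they have to be found in the camera images.
- vice: Grey cast marking vice fixed to the bench, 176 x 165 mm. Origin on the bench; own x runs from the knob (robot side) across the gap to the dark fence (face at x = +50 mm), y along the gap to the dark end stop (face at y = +60 mm, 34 mm high), z up. The bed is 12 mm above the bench; fence and steel jaw reach 26 mm. Springs push the jaw to the fence with about 15 N.
- open_gap (a point): Fixed point of the vice, with its axes, 34 mm above the bench: midway between the fence and the open jaw, which leave 49 mm for the 44 mm blank. The blank's middle comes here (2.5 mm off the fence) when it is let down on the bed and slid home.
- seat (a point): Fixed point of the vice, with its axes, 34 mm above the bench: where the middle of the blank lies at the end, flat on the bed, against the fence and home against the end stop.
- knob_axis (a point): Fixed point of the vice on the knob's upright axis, 67 mm above the bench, at the knob's half height; it does not turn with the knob. The knob is a round fluted black grip, 56 mm across, from 50 to 84 mm above the bench, 83 mm on the robot side (vice -x) of the seated blank's middle. Its look does not show the cam's angle. It stays where it is left; a pinch under about 20 N may slip on it.
- cam (a point): Fixed point on that axis, 26 mm up, amid the cam under the knob; a roller behind it holds the jaw open. The jaw drops after 37 to 140 degrees clockwise from above, as the start varies; the knob may be re-gripped. To turn: 0.2 Nm, 0.4 up a 13 degree rise just before the notch, a forward pull of 0.3 or more as the jaw jumps 7 mm, 6 degrees free, then 0.6; forced on, it rides out and the jaw opens.
- blank: Loose square turning blank of pale wood, 44 x 44 x 150 mm, about 0.2 kg, lying on the bench. Origin: centre of its underside; own y along its length, x across its width, z up.
- blank_mid (a point): The middle of the blank, 22 mm above the origin, with the blank's axes.
- mushroom: Bystander: small turned wooden mushroom, 60 mm across, 75 mm high, standing. Origin: centre of its underside.
- wax_tin: Bystander: plain round metal tin, 72 mm across, 50 mm high. Origin: centre of its underside.
- gouge: Bystander: turning gouge lying on the bench, 400 mm long, wooden handle 28 mm thick. Origin: on the bench under the handle, 130 mm from its butt; own x points to the blade.
- mallet: Bystander: round wooden mallet standing on its head, head 68 mm across and 95 mm high, handle up to 215 mm. Origin: centre of its underside.
Not all that is in view belongs to the job. Of the things that look like the vice, the larger one is meant. Several things look just like the blank: the one meant starts farthest to the robot's left.

How it is judged:
By the outcome, as a careful person would: the job done as asked, in the order asked, and still so for the second after the job is handed in, with the robot touching nothing.
It also fails if it takes over 72 s, if anything falls off the work surface, if the arm or the gripper's body presses on something with over 40 N, if the wrist force passes 120 N, or if a joint passes its speed limit or range.

## Robot

A 7-joint arm with a two-finger parallel gripper is mounted at the origin on the work surface. World frame = base frame: x ahead of the robot, y to its left, z up, the work surface at z = 0. Lengths are in m, angles in rad, forces in N, time in s.
With the tool pointing down it reaches from about 0.35 to 0.9 m from the base axis. Payload 8.1 kg.
Tool frame: the origin (TCP) lies midway between the tips of the shut fingers; the grasp point (between the pads) lies 19 mm behind it; z points along the fingers, y is the direction in which the jaws open and shut (so a half turn about z gives the same grasp; the last joint's range is limited). The gripper opens to 92 mm and grips with 3 to 60 N. Pads are 19 mm wide; open, the fingers measure 130 mm over their backs; the gripper's body (75 mm by 190 mm) begins 47 mm behind the grasp point.
Start: joints at [1.228, 0.434, 0.025, 1.573, -0.012, 1.134, -0.075], TCP at [0.148, -0.607, 0.227] pointing down, gripper open.
Joint ranges: [-2.62, 2.62], [-0.44, 2.09], [-1.27, 1.32], [0.08, 2.57], [-1.32, 4.46], [0.12, 2], [-2.74, 2.74]. Speed limits (rad/s): [2.22, 2.22, 3.01, 3.01, 3.14, 3.14, 3.14].

## Interface

Orientations are given as a rotation vector (axis times angle).
In Python, from cell import arm gives the robot as it stands. The module is installed in compiled form; this text tells all that it offers.
- The arm moves only by the tool jog_arm, never from a script. Its argument "increments" is a list of rows, each an object with "slide": the shift along the tool's x, y, z in mm, a list of three; "roll": the turn about the tool's z in rad; "gripper": the opening, from 0 (shut) to 1 (fully open). In form: [{"slide": [x, y, z], "roll": roll, "gripper": gripper}, ...]. A call has exactly 10 rows; each row is the pose to reach, as a shift and turn from the pose commanded when the call began, along the tool's axes at that moment; what a row does not reach only later rows make up. A row lasts 1/12 s, in which the tool goes at most 41.7 mm and 7.16 degrees, less where a joint would pass 70% of its speed; a pose out of reach is approached as far as the arm can. A call with a gripper value outside its range is refused whole. The fingers move at their own pace and stop on an object; "newtons" is the grip in N (left out, the last holds). Time passes only in rows, so rows that repeat a pose let the fingers close, or fill a call up. It gives the time, the measured TCP pose, the force and the opening at its end, in the units of the state.
- arm.observe(): the state, without advancing time (a new reading comes with each control period).
- arm.get_image(name): name is "scene" or "top" or "wrist"; returns a dict with "frame" (480x640x3 uint8, blue, green, red), "depth" (480x640 float32, m along the optical axis (not along the pixel's ray), 0 where there is no reading), "intrinsics" (3x3 intrinsics, pixels), "R" (3x3) and "t" (3): a world point X has camera coordinates R X + t; the wrist camera has in their place "hand_eye" (4x4, takes a point from camera to tool coordinates, whose origin is the TCP and whose axes are the flange's). Camera axes: x right, y down, z forward; pixel columns grow to the right and rows downward; lengths in m; the calibration is good to about 2 mm. The wrist camera is an equidistant fisheye: a pixel r from the principal point sees the ray r / f radians off the axis. A picture is of the moment at which its call begins: read the wrist's pose just before it.
- arm.sign_off(): hands the job in, once; it reports no verdict.
The state is a dict: "clock": time; "joints": joint angles; "dq": joint speeds; "joint_efforts": joint torques, N m; "position": TCP position; "ee_rot": TCP orientation; "force": force on the tool from outside, world axes, zero at the start; "ft_torque": the same for the moment, N m; "width": opening from 0.0 (shut) to 1.0 (fully open).
Only numpy, scipy, OpenCV 4.12 (cv2) and the standard library are available. Lean on these libraries where they do the work, as an engineer would, in place of code of your own. Each camera call takes 0.05 s, during which the arm holds its last target.

## Working session

There is one attempt and no reset: what is moved stays moved. The work goes in short steps, Python scripts to look and compute and a tool call to move; the robot and the scene stay as the last step left them, time stands still between calls to the robot, and variables do not carry over. Pictures are saved under pics/ and viewed, and the job is handed in when it is done.

Besides the shell and the picture viewer there is one more tool, called after ">>>" by a JSON object that holds its "api" and its "payload". jog_arm: Moves the arm, as the interface text tells. Its arguments: {"type":"object","properties":{"increments":{"type":"array"},"newtons":{"type":"number"}},"required":["increments"]}

```bash
mkdir -p pics; ls; cat > h.py <<'E'
import numpy as np, cv2, json
from cell import arm
def grab(n,tag):
    s=arm.observe(); im=arm.get_image(n)
    cv2.imwrite(f'pics/{tag}.png',im['frame']); 
    np.savez(f'pics/{tag}.npz',**{k:np.asarray(v) for k,v in im.items()},pos=s['position'],rot=s['ee_rot'])
    return im
def load(tag): return dict(np.load(f'pics/{tag}.npz'))
def px2w(im,u,v,z):
    K=im['intrinsics'];R=im['R'];t=im['t']
    d=R.T@np.linalg.inv(K)@np.array([u,v,1.]);c=-R.T@t
    return c+d*(z-c[2])/d[2]
def dep2w(im,u,v):
    d=im['depth'][int(v),int(u)];K=im['intrinsics']
    return im['R'].T@(np.linalg.inv(K)@np.array([u,v,1.])*d-im['t'])
def w2px(im,X):
    p=im['K'] if 'K' in im else im['intrinsics']
    q=p@(im['R']@np.asarray(X)+im['t']);return q[:2]/q[2]
E
python3 - <<'E'
from h import *
for n in('scene','top','wrist'): grab(n,n+'0')
s=arm.observe();print(s)
for n in('scene0','top0'):
    i=load(n);print(n,-i['R'].T@i['t'],i['intrinsics'].ravel())
print(load('wrist0')['hand_eye'],load('wrist0')['intrinsics'])
E
```

```text
pics
{'clock': 0.15, 'joints': array([ 1.22837029,  0.43504091,  0.02500765,  1.57388542, -0.01159485,
        1.1340003 , -0.07511884]), 'dq': array([ 1.03290161e-03, -1.77735572e-03,  2.28694620e-04, -3.45746559e-03,
        4.88623446e-04,  4.90774160e-05, -1.09214770e-03]), 'joint_efforts': array([ 1.50349777e-03, -6.68264151e+01,  9.85537693e-01, -3.14692855e+01,
       -6.06074883e-02,  3.93664045e-02,  1.27740409e-04]), 'position': array([ 0.14829996, -0.60675177,  0.22614036]), 'ee_rot': array([-3.11790449e+00, -3.75496736e-01,  4.20321351e-04]), 'force': array([-0.16956285,  0.08271023, -1.03131553]), 'ft_torque': array([-0.04793024, -0.05033665,  0.03750483]), 'width': 0.9964063209284952}
scene0 [1.3577009  0.37960167 0.73259052] [460.34203328   0.         323.98680236   0.         460.34203328
 239.21379924   0.           0.           1.        ]
top0 [ 0.37673357 -0.03406429  1.05268779] [464.31256989   0.         319.9085555    0.         464.31256989
 237.82403047   0.           0.           1.        ]
[[-4.52826657e-04 -9.66513756e-01 -2.56614407e-01  6.85678987e-02]
 [ 9.99999897e-01 -4.36341581e-04 -1.21179753e-04 -7.00581120e-06]
 [ 5.15036180e-06 -2.56614435e-01  9.66513855e-01 -1.57377554e-01]
 [ 0.00000000e+00  0.00000000e+00  0.00000000e+00  1.00000000e+00]] [[371.64829954   0.         317.26957199]
 [  0.         371.64829954 237.462894  ]
 [  0.           0.           1.        ]]
```

View pics/scene0.png

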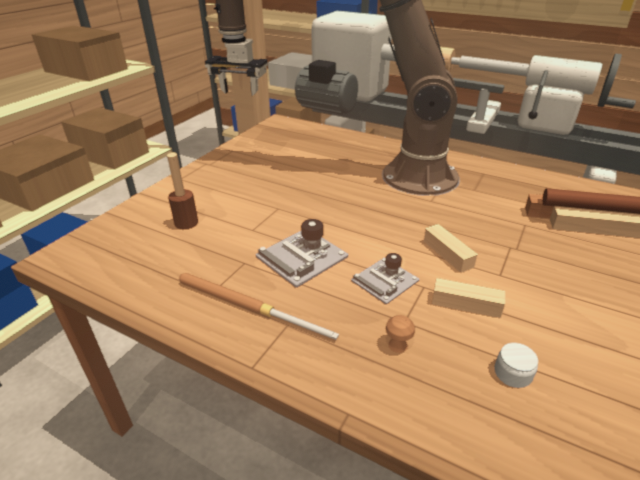

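View pics/top0.png

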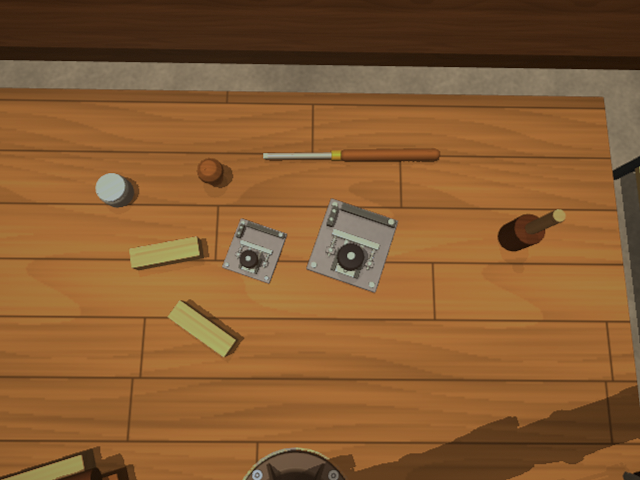

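The top view shows pale blocks at (165,252), (203,328) and possibly at (45,470) on the bottom edge. The vices are at (351,247), which is the larger, and (255,252). Next I'll crop in close.

```bash
python3 - <<'E'
from h import *
t=load('top0');s=load('scene0')
a=cv2.resize(t['frame'][420:480,0:160],None,fx=5,fy=5)[:300,:800]
b=cv2.resize(s['frame'][170:250,480:640],None,fx=5,fy=5)[:300]
cv2.imwrite('pics/c1.png',np.vstack([a,b]))
c=cv2.resize(t['frame'][190:300,290:410],None,fx=5,fy=5,interpolation=cv2.INTER_CUBIC)
cv2.imwrite('pics/c2.png',c)
for u,v in [(165,252),(203,328),(45,470),(75,462),(60,478),(351,257),(345,240)]: print(u,v,dep2w(t,u,v),px2w(t,u,v,.044))
for u,v in [(600,220),(560,220),(620,225),(468,297)]: print('s',u,v,dep2w(s,u,v))
# blanks
hsv=cv2.cvtColor(t['frame'],cv2.COLOR_BGR2HSV);print(hsv[252,165],hsv[328,203],hsv[470,45],hsv[300,300])
E
```

```text
165 252 [0.53730635 0.29309236 0.04501078] [0.53746741 0.29342052 0.044     ]
203 328 [0.37484983 0.20141882 0.04297535] [0.37485174 0.20117985 0.044     ]
45 470 [0.09441761 0.49814813 0.0489219 ] [0.09303329 0.5007578  0.044     ]
75 462 [0.10925228 0.44092931 0.04771089] [0.10826461 0.44268324 0.044     ]
60 478 [0.08751653 0.45376878 0.07495686] [0.07835936 0.46921453 0.044     ]
351 257 [ 0.52430453 -0.11095133  0.08659528] [ 0.53081098 -0.1143413   0.044     ]
345 240 [ 0.57404863 -0.10307725  0.01583695] [ 0.56868914 -0.10120271  0.044     ]
s 600 220 [0.09369933 0.5332356  0.0429265 ]
s 560 220 [0.12356186 0.43966508 0.0309996 ]
s 620 225 [0.07445647 0.58435692 0.03157068]
s 468 297 [0.56172217 0.29813001 0.04150039]
[ 28 113 169] [ 26 115 168] [ 24 121 154] [ 16 164 171]
```

View pics/c1.png

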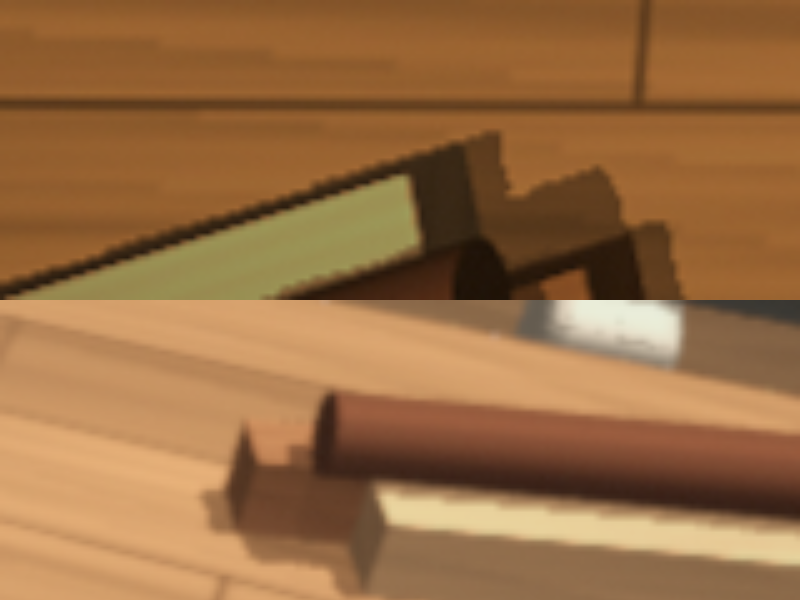

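View pics/c2.png

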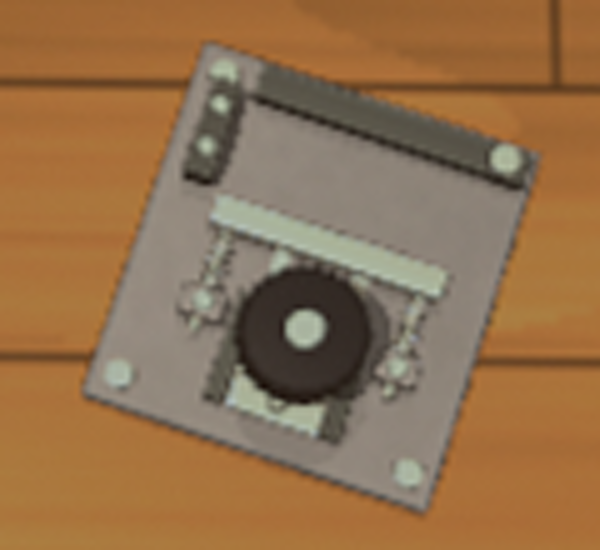

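```bash
python3 - <<'E'
from h import *
t=load('top0');s=load('scene0')
for im,uv in((t,[(82,456),(84,469),(3,478.5),(10,475)]),(s,[(555,207),(639,221),(639,213),(558,198+10)])):
    for u,v in uv: print(u,v,px2w(im,u,v,.046),dep2w(im,u,v))
hsv=cv2.cvtColor(t['frame'],cv2.COLOR_BGR2HSV)
m=cv2.inRange(hsv,(20,80,130),(34,150,255));m=cv2.morphologyEx(m,cv2.MORPH_OPEN,np.ones((3,3)))
cs,_=cv2.findContours(m,0,2)
for c in cs:
    if cv2.contourArea(c)<200: continue
    P=np.array([px2w(t,*p[0],.044)[:2] for p in c],np.float32)
    print(cv2.boundingRect(c),cv2.minAreaRect(P))
E
```

```text
82 456 [0.1201042  0.42897141 0.046     ] [0.12066619 0.42795741 0.04820454]
84 469 [0.09585189 0.42241868 0.046     ] [0.09585334 0.42241633 0.04600519]
3 478.5 [0.0774725 0.5807869 0.046    ] [0.07786902 0.57997222 0.04733388]
10 475 [0.08399239 0.5678402  0.046     ] [0.07992168 0.57620997 0.03200152]
555 207 [0.08585293 0.4184907  0.046     ] [0.0916705  0.41831282 0.04914054]
639 221 [0.05555727 0.62420778 0.046     ] [0.06007779 0.6233586  0.04838357]
639 213 [0.0105188  0.62443644 0.046     ] [0.03307701 0.62033674 0.05749678]
558 208 [0.08753863 0.42648769 0.046     ] [0.08898606 0.42643426 0.04678242]
(6, 456, 78, 24) ((0.08662368357181549, 0.5003713369369507), (0.028620637953281403, 0.15070460736751556), 17.15660285949707)
(168, 301, 67, 56) ((0.37481921911239624, 0.20547030866146088), (0.14958177506923676, 0.043184127658605576), 56.20069122314453)
(129, 237, 70, 31) ((0.5384426712989807, 0.2964518666267395), (0.04303315654397011, 0.14903444051742554), 11.424179077148438)
```

```bash
python3 - <<'E'
from h import *
t=load('top0')
hsv=cv2.cvtColor(t['frame'],cv2.COLOR_BGR2HSV)
roi=np.zeros((480,640),np.uint8);roi[190:300,295:410]=1
for z in(0.012,):
  m=((hsv[...,1]<90)&(roi>0)).astype(np.uint8)
  m=cv2.morphologyEx(m,cv2.MORPH_CLOSE,np.ones((9,9)))
  cs,_=cv2.findContours(m,0,2);c=max(cs,key=cv2.contourArea)
  P=np.array([px2w(t,*p[0],z)[:2] for p in c],np.float32);r=cv2.minAreaRect(P);print(r,cv2.boxPoints(r))
m=((t['depth']>0)&(roi>0))
# points
v,u=np.nonzero(m);d=t['depth'][v,u]
X=(t['R'].T@((np.linalg.inv(t['intrinsics'])@np.vstack([u,v,np.ones_like(u)]))*d-t['t'][:,None])).T
k=X[(X[:,2]>.075)];k2=k[:,:2];print('knob',cv2.minEnclosingCircle(k2.astype(np.float32)),k2.mean(0),np.median(k[:,2]),len(k))
f=X[(X[:,2]>.022)&(X[:,2]<.030)];print(len(f))
# blank
import itertools
m=cv2.inRange(hsv,(20,80,130),(34,150,255));m[:, 210:]=0;m[:225]=0;m[280:]=0
cs,_=cv2.findContours(m,0,1);c=max(cs,key=cv2.contourArea)
P=np.array([px2w(t,*p[0],.044)[:2] for p in c],np.float32);r=cv2.minAreaRect(P);print('blank',r,cv2.boxPoints(r))
cc=cv2.PCACompute2(P,None);print(cc)
E
```

```text
((0.5648988485336304, -0.11982303112745285), (0.16403897106647491, 0.17442433536052704), 71.54916381835938) [[ 0.45621136 -0.17002451]
 [ 0.62166953 -0.22522819]
 [ 0.67358637 -0.06962155]
 [ 0.50812817 -0.01441787]]
knob ((0.5287471413612366, -0.1094484031200409), 0.029047969728708267) [ 0.52794793 -0.10897375] 0.08321477440175476 556
830
blank ((0.5384426712989807, 0.2964518666267395), (0.04303315654397011, 0.14903444051742554), 11.424179077148438) [[0.5025927  0.3652309 ]
 [0.5321121  0.2191492 ]
 [0.57429266 0.22767285]
 [0.5447732  0.37375453]]
(array([[0.5382113 , 0.29704013]], dtype=float32), array([[-0.20184785,  0.9794169 ],
       [ 0.9794169 ,  0.20184785]], dtype=float32), array([[0.00254892],
       [0.00035803]], dtype=float32))
```

```bash
cat >> h.py <<'E'
from scipy.spatial.transform import Rotation as Ro
def pose():
    s=arm.observe();return np.array(s['position']),Ro.from_rotvec(s['ee_rot']).as_matrix(),s
def plan(x,y,z,psi):
    p,R,s=pose();d=(R.T@(np.array([x,y,z])-p))*1000
    cur=np.degrees(np.arctan2(R[1,0],R[0,0]));r=(cur-psi+180)%360-180
    print('cur',p.round(4),'psi',cur.round(2),'slide',d.round(1),'dist',np.linalg.norm(d).round(),'roll',np.radians(r).round(4),'q7',s['joints'][6].round(3),'t',s['clock'])
def wr(im,u,v):  # wrist ray in world: origin, dir
    K=im['intrinsics'];a=np.array([(u-K[0,2])/K[0,0],(v-K[1,2])/K[1,1]]);th=np.hypot(*a)
    d=np.array([*(a/max(th,1e-9)*np.sin(th)),np.cos(th)])
    H=im['hand_eye'];R=Ro.from_rotvec(im['rot']).as_matrix()
    return R@H[:3,3]+im['pos'],R@H[:3,:3]@d
def wpx(im,u,v,z):
    o,d=wr(im,u,v);return o+d*(z-o[2])/d[2]
def wproj(im,X):
    H=im['hand_eye'];R=Ro.from_rotvec(im['rot']).as_matrix()
    q=H[:3,:3].T@(R.T@(np.asarray(X)-im['pos'])-H[:3,3]);th=np.arctan2(np.hypot(q[0],q[1]),q[2]);k=q[:2]/np.hypot(q[0],q[1])*th
    K=im['intrinsics'];return k*[K[0,0],K[1,1]]+[K[0,2],K[1,2]]
E
python3 -c "
from h import *
plan(.59,-.15,.24,71.55)"
```

```text
cur [ 0.1483 -0.6068  0.2261] psi 13.73 slide [ 537.5 -338.8  -13.5] dist 636.0 roll -1.0091 q7 -0.075 t 0.15
```

>>> {"api": "jog_arm", "payload": {"increments": [{"slide": [33,-21,-2],"roll": -0.06,"gripper": 1},{"slide": [66,-42,-4],"roll": -0.12,"gripper": 1},{"slide": [100,-63,-6],"roll": -0.18,"gripper": 1},{"slide": [133,-84,-8],"roll": -0.24,"gripper": 1},{"slide": [166,-105,-10],"roll": -0.3,"gripper": 1},{"slide": [200,-126,-12],"roll": -0.36,"gripper": 1},{"slide": [233,-147,-13],"roll": -0.42,"gripper": 1},{"slide": [266,-168,-13],"roll": -0.48,"gripper": 1},{"slide": [300,-189,-13],"roll": -0.54,"gripper": 1},{"slide": [330,-210,-13],"roll": -0.6,"gripper": 1}]}}

```text
clock: 0.98
position: [0.4206, -0.3228, 0.2398]
ee_rot: [2.866, 1.286, 0.001]
force: [-0.0, -0.5, 0.2]
width: 0.997
```

```bash
python3 -c "
from h import *
plan(.59,-.15,.24,71.55)"
```

```text
cur [ 0.4206 -0.3228  0.2398] psi 48.32 slide [ 2.417e+02  1.160e+01 -2.000e-01] dist 242.0 roll -0.4055 q7 -0.255 t 0.9833
```

>>> {"api": "jog_arm", "payload": {"increments": [{"slide": [35,2,0],"roll": -0.06,"gripper": 1},{"slide": [70,3,0],"roll": -0.12,"gripper": 1},{"slide": [105,5,0],"roll": -0.18,"gripper": 1},{"slide": [140,7,0],"roll": -0.24,"gripper": 1},{"slide": [175,8,0],"roll": -0.3,"gripper": 1},{"slide": [210,10,0],"roll": -0.36,"gripper": 1},{"slide": [240,11,0],"roll": -0.4,"gripper": 1},{"slide": [240,11,0],"roll": -0.4,"gripper": 1},{"slide": [240,11,0],"roll": -0.4,"gripper": 1},{"slide": [240,11,0],"roll": -0.4,"gripper": 1}]}}

```text
clock: 1.82
position: [0.587, -0.1541, 0.2393]
ee_rot: [-2.558, -1.824, 0.002]
force: [-0.5, -1.2, -0.3]
width: 1.001
```

```bash
python3 -c "
from h import *
grab('wrist','w1');plan(.538,.2965,.20,101.65)"
```

```text
cur [ 0.5867 -0.1548  0.2394] psi 70.92 slide [ 410.6 -193.5   39.1] dist 456.0 roll -0.5363 q7 -0.32 t 1.8667
```

View pics/w1.png

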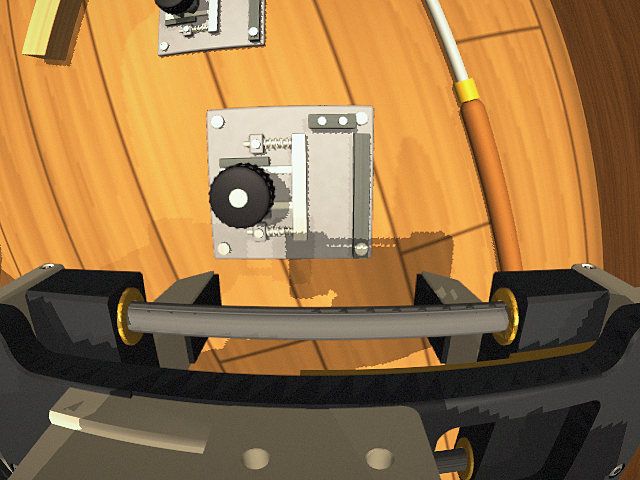

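```bash
python3 -c "
from h import *
f=load('w1')['frame'][95:265,200:380];cv2.imwrite('pics/c3.png',cv2.resize(f,None,fx=3.5,fy=3.5,interpolation=cv2.INTER_CUBIC))"
```

```text
(no output)
```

View pics/c3.png

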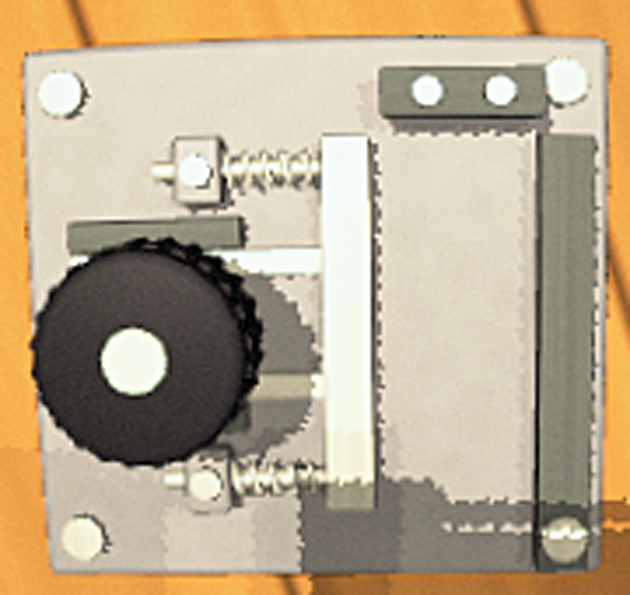

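```bash
python3 - <<'E'
from h import *
w=load('w1');c=lambda a,b:(200+(a-1.25)/3.5,95+(b-1.25)/3.5)
print('cam',wr(w,0,0)[0])
def pts(ps,z): return np.array([wpx(w,*c(*p),z)[:2] for p in ps])
fe=pts([(542,137),(540,560)],.026);ja=pts([(371,137),(369,508)],.026);st=pts([(380,115),(545,118)],.034);kn=pts([(148,352)],.084)
kc=pts([(134,361)],.084)
for n,q in(('fence',fe),('jaw',ja),('stop',st)):
    d=q[1]-q[0];print(n,q.round(4).tolist(),np.degrees(np.arctan2(d[1],d[0])).round(2),np.linalg.norm(d).round(4))
yv=fe[0]-fe[1];yv/=np.linalg.norm(yv);xv=np.array([yv[1],-yv[0]])
print('gap',(fe@xv).mean()-(ja@xv).mean(),'yv ang',np.degrees(np.arctan2(*yv[::-1])))
print('plate',[pts([p],.012)[0].round(4) for p in((27,60),(608,40),(600,572),(55,572))])
print('knobcap',kc, 'fence-knob',(fe@xv).mean()-(kc@xv), 'stop-knob',(st@yv).mean()-(kc@yv))
for z in(.086,.09): print(pts([(134,361)],z))
seat=xv*((fe@xv).mean()-.022)+yv*((st@yv).mean()-.075);print('seat',seat,'open',seat-.0025*xv)
E
```

```text
cam [ 0.60931573 -0.08893721  0.39657839]
fence [[0.6462, -0.094], [0.6071, -0.2124]] -108.26 0.1246
jaw [[0.6005, -0.0786], [0.5641, -0.1804]] -109.65 0.1082
stop [[0.605, -0.0738], [0.6479, -0.0891]] -19.66 0.0455
gap 0.04952885447607991 yv ang 71.7377998542949
plate [array([ 0.5112, -0.0193]), array([ 0.6755, -0.0727]), array([ 0.6237, -0.227 ]), array([ 0.4602, -0.1711])]
knobcap [[ 0.52879472 -0.11182605]] fence-knob [0.10588874] stop-knob [0.05940793]
[[ 0.52930993 -0.1116796 ]]
[[ 0.53034034 -0.11138669]]
seat [ 0.60357216 -0.15292067] open [ 0.60119808 -0.15213725]
```

>>> {"api": "jog_arm", "payload": {"increments": [{"slide": [36,-17,0],"roll": -0.05,"gripper": 1},{"slide": [72,-34,0],"roll": -0.1,"gripper": 1},{"slide": [108,-51,0],"roll": -0.15,"gripper": 1},{"slide": [144,-68,5],"roll": -0.2,"gripper": 1},{"slide": [180,-85,10],"roll": -0.25,"gripper": 1},{"slide": [216,-102,15],"roll": -0.3,"gripper": 1},{"slide": [252,-119,20],"roll": -0.35,"gripper": 1},{"slide": [288,-136,25],"roll": -0.4,"gripper": 1},{"slide": [324,-153,30],"roll": -0.45,"gripper": 1},{"slide": [350,-165,35],"roll": -0.536,"gripper": 1}]}}

```text
clock: 2.7
position: [0.5444, 0.2333, 0.2049]
ee_rot: [1.98, 2.439, 0.001]
force: [0.9, -0.5, 0.2]
width: 0.998
```

>>> {"api": "jog_arm", "payload": {"increments": [{"slide": [0,0,0],"roll": 0,"gripper": 1},{"slide": [0,0,0],"roll": 0,"gripper": 1},{"slide": [0,0,0],"roll": 0,"gripper": 1},{"slide": [0,0,0],"roll": 0,"gripper": 1},{"slide": [0,0,0],"roll": 0,"gripper": 1},{"slide": [0,0,0],"roll": 0,"gripper": 1},{"slide": [0,0,0],"roll": 0,"gripper": 1},{"slide": [0,0,0],"roll": 0,"gripper": 1},{"slide": [0,0,0],"roll": 0,"gripper": 1},{"slide": [0,0,0],"roll": 0,"gripper": 1}]}}

```text
clock: 3.53
position: [0.5453, 0.2311, 0.2047]
ee_rot: [1.983, 2.437, 0.0]
force: [-0.5, 0.3, 0.2]
width: 0.997
```

```bash
python3 -c "
from h import *
grab('wrist','w2');plan(.538,.2965,.20,101.65)"
```

```text
cur [0.5453 0.2312 0.2047] psi 101.74 slide [65.5  6.2  4.7] dist 66.0 roll 0.0016 q7 -0.547 t 3.5833
```

View pics/w2.png

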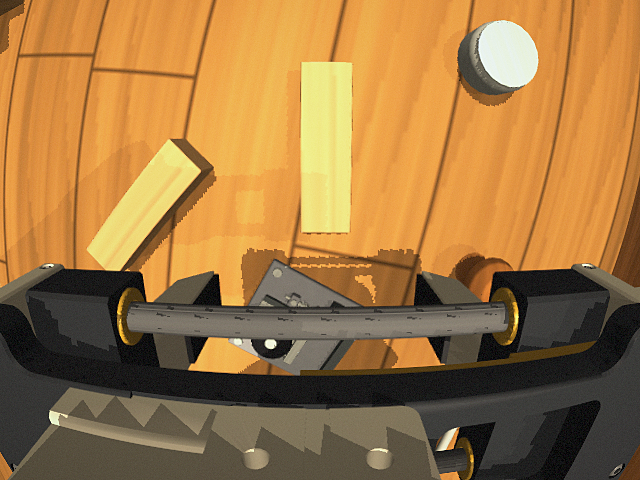

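```bash
python3 - <<'E'
from h import *
w=load('w2')
hsv=cv2.cvtColor(w['frame'],cv2.COLOR_BGR2HSV);print(hsv[150,327],hsv[200,150],hsv[150,400])
m=cv2.inRange(hsv,(22,60,150),(36,255,255));m[:50]=0;m[245:]=0;m[:,:280]=0;m[:,370:]=0
cs,_=cv2.findContours(m,0,1);c=max(cs,key=cv2.contourArea)
P=np.array([wpx(w,*p[0],.044)[:2] for p in c],np.float32);r=cv2.minAreaRect(P);print(cv2.boundingRect(c),r,cv2.boxPoints(r))
plan(.538,.2965,.20,101.65)
E
```

```text
[ 29 105 240] [ 23 129 240] [ 16 173 235]
(301, 62, 51, 170) ((0.5392211079597473, 0.29524341225624084), (0.04252362251281738, 0.14762108027935028), 11.582036972045898) [[0.5035732  0.36328226]
 [0.53321123 0.21866705]
 [0.57486904 0.22720456]
 [0.545231   0.3718198 ]]
cur [0.5453 0.2312 0.2047] psi 101.74 slide [65.5  6.2  4.7] dist 66.0 roll 0.0016 q7 -0.547 t 3.5833
```

```bash
python3 -c "
from h import *
plan(.5418,.2811,.018,101.6)"
```

```text
cur [0.5453 0.2312 0.2047] psi 101.74 slide [ 49.6   6.8 186.7] dist 193.0 roll 0.0025 q7 -0.547 t 3.5833
```

>>> {"api": "jog_arm", "payload": {"increments": [{"slide": [25,3.5,0],"roll": 0.002,"gripper": 1},{"slide": [49.5,7,0],"roll": 0.002,"gripper": 1},{"slide": [49.5,7,30],"roll": 0.002,"gripper": 1},{"slide": [49.5,7,65],"roll": 0.002,"gripper": 1},{"slide": [49.5,7,100],"roll": 0.002,"gripper": 1},{"slide": [49.5,7,130],"roll": 0.002,"gripper": 1},{"slide": [49.5,7,155],"roll": 0.002,"gripper": 1},{"slide": [49.5,7,175],"roll": 0.002,"gripper": 1},{"slide": [49.5,7,186],"roll": 0.002,"gripper": 1},{"slide": [49.5,7,186],"roll": 0.002,"gripper": 1}]}}

```text
clock: 4.42
position: [0.5407, 0.2802, 0.0163]
ee_rot: [-1.984, -2.434, 0.006]
force: [1.0, -0.3, 0.8]
width: 1.003
```

>>> {"api": "jog_arm", "payload": {"increments": [{"slide": [0,0,0],"roll": 0,"gripper": 0.7},{"slide": [0,0,0],"roll": 0,"gripper": 0.55},{"slide": [0,0,0],"roll": 0,"gripper": 0.45},{"slide": [0,0,0],"roll": 0,"gripper": 0.4},{"slide": [0,0,0],"roll": 0,"gripper": 0.4},{"slide": [0,0,0],"roll": 0,"gripper": 0.4},{"slide": [0,0,0],"roll": 0,"gripper": 0.4},{"slide": [0,0,0],"roll": 0,"gripper": 0.4},{"slide": [0,0,0],"roll": 0,"gripper": 0.4},{"slide": [0,0,0],"roll": 0,"gripper": 0.4}], "newtons": 20}}

```text
clock: 5.25
position: [0.5421, 0.2811, 0.0189]
ee_rot: [1.985, 2.435, 0.0]
force: [-0.4, -0.8, 1.8]
width: 0.478
```

```bash
python3 -c "
from h import *
grab('wrist','w3');print(arm.observe()['width']*92,arm.observe()['force']);plan(.5418,.2811,.018,101.6)"
```

```text
44.137741801421534 [-1.10926589 -1.22253323  3.60665743]
cur [0.5421 0.281  0.0189] psi 101.62 slide [ 0.1 -0.3  0.9] dist 1.0 roll 0.0004 q7 -0.758 t 5.3
```

View pics/w3.png

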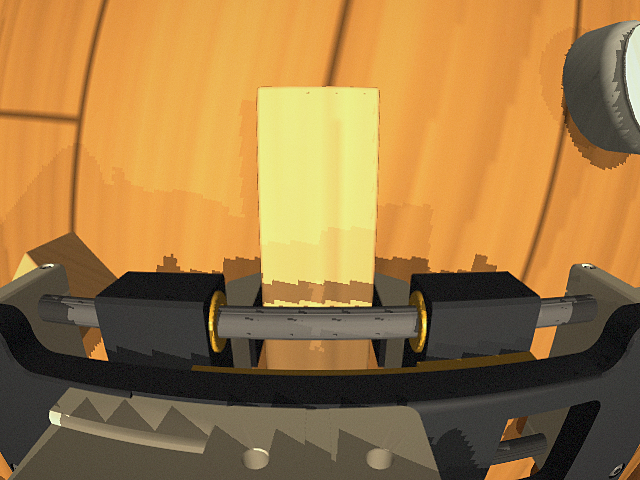

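```bash
python3 - <<'E'
from h import *
w=load('w3');R=Ro.from_rotvec(w['rot']).as_matrix()
for p in((258,88),(380,88),(319,88),(262,280),(376,280)):
    X=wpx(w,*p,.044);print(p,X.round(4),(R.T@(X-w['pos'])*1000).round(1))
E
```

```text
(258, 88) [0.5036 0.3633 0.044 ] [ 88.3 -21.2 -25.1]
(380, 88) [0.5457 0.372  0.044 ] [ 88.3  21.9 -25.1]
(319, 88) [0.5247 0.3672 0.044 ] [ 87.8   0.3 -25.1]
(262, 280) [0.5176 0.2932 0.044 ] [ 16.8 -21.6 -25.1]
(376, 280) [0.5606 0.302  0.044 ] [ 16.8  22.3 -25.1]
```

```bash
python3 -c "
from h import *
plan(.5899,-.1828,.13,71.4)"
```

```text
cur [0.5421 0.281  0.0189] psi 101.62 slide [-464.   -46.7 -111.1] dist 479.0 roll 0.5275 q7 -0.758 t 5.3
```

>>> {"api": "jog_arm", "payload": {"increments": [{"slide": [0,0,-20],"roll": 0,"gripper": 0.4},{"slide": [0,0,-50],"roll": 0,"gripper": 0.4},{"slide": [0,0,-80],"roll": 0,"gripper": 0.4},{"slide": [0,0,-111],"roll": 0,"gripper": 0.4},{"slide": [-25,8,-111],"roll": 0.03,"gripper": 0.4},{"slide": [-50,16,-111],"roll": 0.06,"gripper": 0.4},{"slide": [-83,26,-111],"roll": 0.1,"gripper": 0.4},{"slide": [-116,36,-111],"roll": 0.14,"gripper": 0.4},{"slide": [-149,46,-111],"roll": 0.18,"gripper": 0.4},{"slide": [-182,56,-111],"roll": 0.22,"gripper": 0.4}]}}

```text
clock: 6.13
position: [0.6339, 0.1124, 0.1294]
ee_rot: [-2.242, -2.2, 0.001]
force: [-0.1, 1.0, -1.1]
width: 0.476
```

```bash
python3 -c "
from h import *
plan(.5899,-.1828,.13,71.4)"
```

```text
cur [0.6339 0.1124 0.1294] psi 88.92 slide [-295.9  -38.4   -0.5] dist 298.0 roll 0.3058 q7 -0.55 t 6.1333
```

>>> {"api": "jog_arm", "payload": {"increments": [{"slide": [-32,-4,0],"roll": 0.03,"gripper": 0.4},{"slide": [-65,-8,0],"roll": 0.07,"gripper": 0.4},{"slide": [-100,-13,0],"roll": 0.11,"gripper": 0.4},{"slide": [-135,-17,0],"roll": 0.15,"gripper": 0.4},{"slide": [-170,-22,0],"roll": 0.19,"gripper": 0.4},{"slide": [-205,-26,0],"roll": 0.23,"gripper": 0.4},{"slide": [-240,-31,0],"roll": 0.27,"gripper": 0.4},{"slide": [-270,-35,0],"roll": 0.3,"gripper": 0.4},{"slide": [-290,-38,0],"roll": 0.306,"gripper": 0.4},{"slide": [-296,-38,0],"roll": 0.306,"gripper": 0.4}]}}

```text
clock: 6.97
position: [0.5888, -0.1867, 0.129]
ee_rot: [2.555, 1.827, -0.005]
force: [-0.3, 0.0, -1.6]
width: 0.48
```

>>> {"api": "jog_arm", "payload": {"increments": [{"slide": [0,0,0],"roll": 0,"gripper": 0.4},{"slide": [0,0,0],"roll": 0,"gripper": 0.4},{"slide": [0,0,0],"roll": 0,"gripper": 0.4},{"slide": [0,0,0],"roll": 0,"gripper": 0.4},{"slide": [0,0,0],"roll": 0,"gripper": 0.4},{"slide": [0,0,0],"roll": 0,"gripper": 0.4},{"slide": [0,0,0],"roll": 0,"gripper": 0.4},{"slide": [0,0,0],"roll": 0,"gripper": 0.4},{"slide": [0,0,0],"roll": 0,"gripper": 0.4},{"slide": [0,0,0],"roll": 0,"gripper": 0.4}]}}

```text
clock: 7.8
position: [0.5906, -0.1812, 0.1297]
ee_rot: [2.55, 1.835, -0.0]
force: [0.4, -0.2, -2.0]
width: 0.476
```

```bash
python3 -c "
from h import *
plan(.5899,-.1828,.13,71.4)
grab('wrist','w4');t=grab('top','t4')
cv2.imwrite('pics/c4.png',cv2.resize(t['frame'][180:310,280:420],None,fx=4,fy=4,interpolation=cv2.INTER_CUBIC))"
```

```text
cur [ 0.5906 -0.1812  0.1297] psi 71.49 slide [-1.7 -0.1 -0.3] dist 2.0 roll 0.0016 q7 -0.336 t 7.8
```

View pics/w4.png

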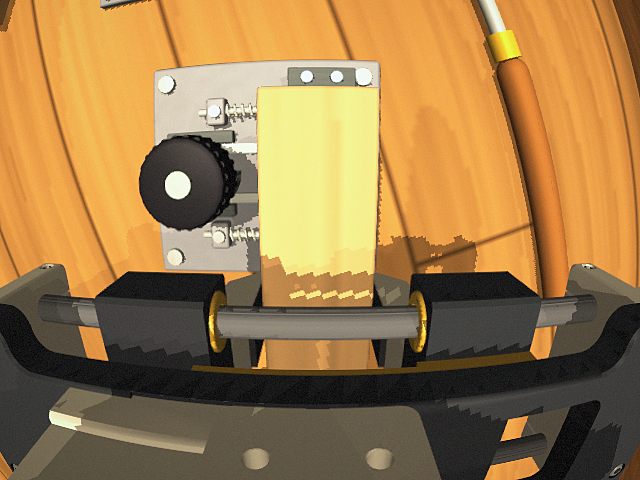

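View pics/c4.png

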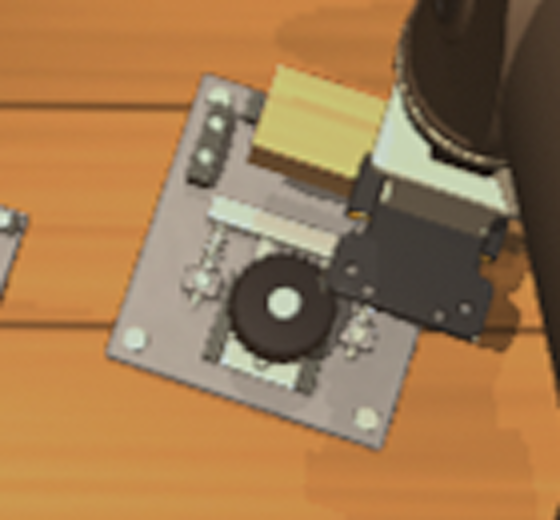

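```bash
python3 - <<'E'
from h import *
w=load('w4');R=Ro.from_rotvec(w['rot']).as_matrix()
a=np.radians(71.4);yv=np.array([np.cos(a),np.sin(a)]);xv=np.array([yv[1],-yv[0]])
def sh(n,p,z):
    X=wpx(w,*p,z);print(n,X.round(4),'tool',(R.T@(X-w['pos'])*1000).round(1),'vice',(X[:2]@xv).round(4),(X[:2]@yv).round(4))
sh('knob',(177,185),.084);sh('knob',(177,185),.087)
sh('stopL',(289,86),.034);sh('stopL top',(289,68),.034)
sh('pl',(155,71),.012);sh('pl',(380,66),.012);sh('pl2',(163,268),.012)
sh('bl',(257,88),.155);sh('br',(379.5,88),.155);print(w['pos'][:2]@xv,w['pos'][:2]@yv)
for n in ('w1',):
  w=load(n);R=Ro.from_rotvec(w['rot']).as_matrix();sh('knob',(238,197.7),.084);sh('knob',(238,197.7),.087)
# knob outline in w4 via dark mask
w=load('w4');R=Ro.from_rotvec(w['rot']).as_matrix()
# depth-based
d=w['depth'];v,u=np.mgrid[100:270,120:256];P=[]
for uu,vv in zip(u.ravel()[::3],v.ravel()[::3]):
    if d[vv,uu]<=0: continue
    K=w['intrinsics'];q=np.array([(uu-K[0,2])/K[0,0],(vv-K[1,2])/K[1,1]]);th=np.hypot(*q);dc=np.array([*(q/th*np.tan(th)),1])*d[vv,uu]
    H=w['hand_eye'];P.append(R@(H[:3,:3]@dc+H[:3,3])+w['pos'])
P=np.array(P);k=P[P[:,2]>.078];c=cv2.minEnclosingCircle(k[:,:2].astype(np.float32));print(c,np.median(k[:,2]),k[:,2].max(),np.array(c[0])@xv,np.array(c[0])@yv)
b=P[(P[:,2]<.02)&(P[:,2]>.005)];print(np.median(b[:,2]))
E
```

```text
knob [ 0.5284 -0.1119  0.084 ] tool [ 46.  -80.9  45.7] vice 0.5365 0.0625
knob [ 0.5297 -0.1119  0.087 ] tool [ 46.4 -79.7  42.7] vice 0.5377 0.0629
stopL [ 0.6062 -0.074   0.034 ] tool [106.6 -19.2  95.7] vice 0.5982 0.1232
stopL top [ 0.6102 -0.062   0.034 ] tool [119.3 -19.2  95.7] vice 0.5981 0.1359
pl [ 0.5119 -0.0182  0.012 ] tool [ 129.6 -126.3  117.7] vice 0.491 0.146
pl [ 0.6742 -0.0762  0.012 ] tool [126.2  46.  117.7] vice 0.6633 0.1429
pl2 [ 0.4585 -0.1693  0.012 ] tool [ -30.6 -129.   117.7] vice 0.4886 -0.0142
bl [ 0.5982 -0.0908  0.155 ] tool [ 88.2 -21.5 -25.3] vice 0.5959 0.1047
br [ 0.6391 -0.1045  0.155 ] tool [ 88.2  21.7 -25.3] vice 0.6391 0.1048
0.6175110602828149 0.016621913234709157
knob [ 0.5289 -0.1118  0.084 ] tool [ 21.2 -68.6 155.3] vice 0.5369 0.0628
knob [ 0.5297 -0.1116  0.087 ] tool [ 21.6 -67.9 152.3] vice 0.5376 0.0632
((0.5292032957077026, -0.11186649650335312), 0.028967546299099922) 0.08324155127097718 0.08683118818269886 0.5372430266030264 0.06277078615286515
0.011493307408822151
```

>>> {"api": "jog_arm", "payload": {"increments": [{"slide": [0,0.5,10],"roll": 0,"gripper": 0.4},{"slide": [0,0.5,25],"roll": 0,"gripper": 0.4},{"slide": [0,0.5,40],"roll": 0,"gripper": 0.4},{"slide": [0,0.5,52],"roll": 0,"gripper": 0.4},{"slide": [0,0.5,62],"roll": 0,"gripper": 0.4},{"slide": [0,0.5,70],"roll": 0,"gripper": 0.4},{"slide": [0,0.5,76],"roll": 0,"gripper": 0.4},{"slide": [0,0.5,79],"roll": 0,"gripper": 0.4},{"slide": [0,0.5,79],"roll": 0,"gripper": 0.4},{"slide": [0,0.5,79],"roll": 0,"gripper": 0.4}]}}

```text
clock: 8.73
position: [0.5913, -0.1814, 0.051]
ee_rot: [2.549, 1.835, 0.001]
force: [-0.0, -0.5, -1.5]
width: 0.479
```

```bash
python3 -c "
from h import *
plan(.5908,-.1813,.0319,71.4)
w=grab('wrist','w5');t=grab('scene','s5')
cv2.imwrite('pics/c5.png',cv2.resize(t['frame'][200:300,230:370],None,fx=5,fy=5,interpolation=cv2.INTER_CUBIC))"
```

```text
cur [ 0.5913 -0.1814  0.051 ] psi 71.49 slide [-0.1 -0.5 19.1] dist 19.0 roll 0.0016 q7 -0.379 t 8.7333
```

View pics/w5.png

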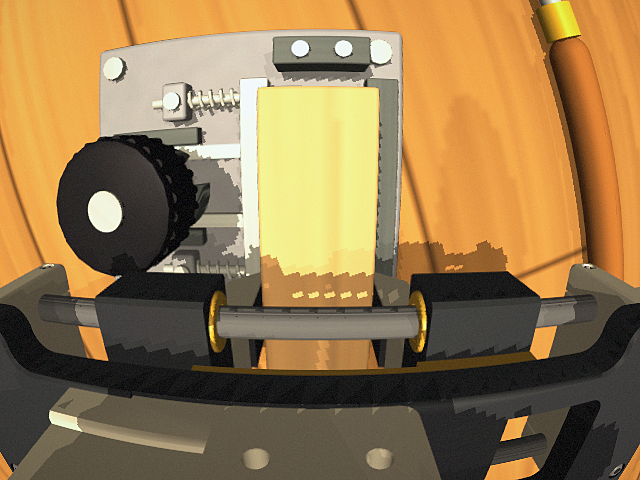

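View pics/c5.png

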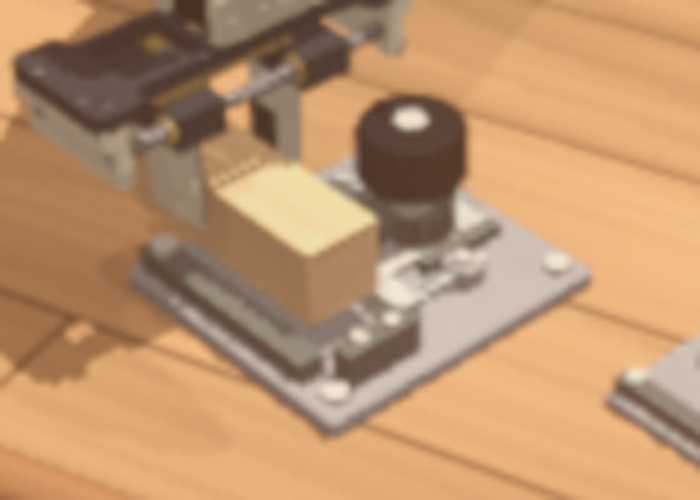

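```bash
python3 -c "
from h import *
f=load('w5')['frame'][60:140,225:415];cv2.imwrite('pics/c6.png',cv2.resize(f,None,fx=4,fy=4,interpolation=cv2.INTER_CUBIC))"
```

```text
(no output)
```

View pics/c6.png

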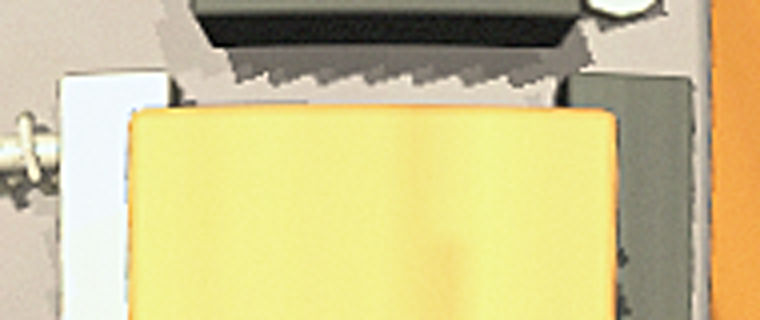

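```bash
python3 - <<'E'
from h import *
w=load('w5');R=Ro.from_rotvec(w['rot']).as_matrix()
for n,p,z in(('jaw',(266.7,79),.026),('fence',(367.3,79),.026),('bl',(257.8,88),.0761),('br',(378.8,88),.0761),('stop',(277,66),.034),('stopR',(369,65),.034),('jawout top',(240.5,79),.026),('jawout low',(242,240),.026),('fo',(397.5,80),.026),('fo',(397,230),.026)):
    X=wpx(w,*p,z);print(n,(R.T@(X-w['pos'])*1000).round(1))
E
```

```text
jaw [ 99.9 -24.8  25. ]
fence [99.9 24.1 25. ]
bl [ 88.2 -21.2 -25.1]
br [ 88.2  21.5 -25.1]
stop [104.7 -18.9  17. ]
stopR [105.4  23.8  17. ]
jawout top [100.5 -37.8  25. ]
jawout low [ 18.9 -39.1  25. ]
fo [100.1  39.1  25. ]
fo [24.2 40.7 25. ]
```

>>> {"api": "jog_arm", "payload": {"increments": [{"slide": [0,-0.3,3],"roll": 0,"gripper": 0.4},{"slide": [0,-0.3,6],"roll": 0,"gripper": 0.4},{"slide": [0,-0.3,9],"roll": 0,"gripper": 0.4},{"slide": [0,-0.3,12],"roll": 0,"gripper": 0.4},{"slide": [0,-0.3,15],"roll": 0,"gripper": 0.4},{"slide": [0,-0.3,17],"roll": 0,"gripper": 0.4},{"slide": [0,-0.3,18],"roll": 0,"gripper": 0.4},{"slide": [0,-0.3,18.5],"roll": 0,"gripper": 0.4},{"slide": [0,-0.3,18.5],"roll": 0,"gripper": 0.4},{"slide": [0,-0.3,18.5],"roll": 0,"gripper": 0.4}]}}

```text
clock: 9.67
position: [0.5908, -0.1813, 0.0323]
ee_rot: [2.55, 1.835, 0.0]
force: [-0.2, -0.5, -1.5]
width: 0.48
```

>>> {"api": "jog_arm", "payload": {"increments": [{"slide": [0,0,0.3],"roll": 0,"gripper": 0.4},{"slide": [0,0,0.6],"roll": 0,"gripper": 0.4},{"slide": [0,0,0.9],"roll": 0,"gripper": 0.4},{"slide": [0,0,1.2],"roll": 0,"gripper": 0.4},{"slide": [0,0,1.2],"roll": 0,"gripper": 0.4},{"slide": [0,0,1.2],"roll": 0,"gripper": 0.4},{"slide": [0,0,1.2],"roll": 0,"gripper": 0.4},{"slide": [0,0,1.2],"roll": 0,"gripper": 0.4},{"slide": [0,0,1.2],"roll": 0,"gripper": 0.4},{"slide": [0,0,1.2],"roll": 0,"gripper": 0.4}]}}

```text
clock: 10.5
position: [0.5908, -0.1814, 0.031]
ee_rot: [2.55, 1.835, -0.0]
force: [-0.1, -0.2, -1.4]
width: 0.479
```

>>> {"api": "jog_arm", "payload": {"increments": [{"slide": [0,0,0.2],"roll": 0,"gripper": 0.4},{"slide": [0,0,0.4],"roll": 0,"gripper": 0.4},{"slide": [0,0,0.6],"roll": 0,"gripper": 0.4},{"slide": [0,0,0.6],"roll": 0,"gripper": 0.4},{"slide": [0,0,0.6],"roll": 0,"gripper": 0.4},{"slide": [0,0,0.6],"roll": 0,"gripper": 0.4},{"slide": [0,0,0.6],"roll": 0,"gripper": 0.4},{"slide": [0,0,0.6],"roll": 0,"gripper": 0.4},{"slide": [0,0,0.6],"roll": 0,"gripper": 0.4},{"slide": [0,0,0.6],"roll": 0,"gripper": 0.4}]}}

```text
clock: 11.33
position: [0.5908, -0.1813, 0.0309]
ee_rot: [2.55, 1.835, -0.0]
force: [-2.5, 1.0, 5.8]
width: 0.476
```

>>> {"api": "jog_arm", "payload": {"increments": [{"slide": [0,0,-0.4],"roll": 0,"gripper": 0.4},{"slide": [1,0,-0.4],"roll": 0,"gripper": 0.4},{"slide": [3,0,-0.4],"roll": 0,"gripper": 0.4},{"slide": [5,0,-0.4],"roll": 0,"gripper": 0.4},{"slide": [7,0,-0.4],"roll": 0,"gripper": 0.4},{"slide": [9,0,-0.4],"roll": 0,"gripper": 0.4},{"slide": [11,0,-0.4],"roll": 0,"gripper": 0.4},{"slide": [12.5,0,-0.4],"roll": 0,"gripper": 0.4},{"slide": [13.5,0,-0.4],"roll": 0,"gripper": 0.4},{"slide": [14,0,-0.4],"roll": 0,"gripper": 0.4}]}}

```text
clock: 12.17
position: [0.5953, -0.1679, 0.0309]
ee_rot: [2.55, 1.835, 0.0]
force: [-0.5, -1.4, 2.6]
width: 0.477
```

>>> {"api": "jog_arm", "payload": {"increments": [{"slide": [0.3,0,0],"roll": 0,"gripper": 0.4},{"slide": [0.5,0,0],"roll": 0,"gripper": 0.4},{"slide": [0.7,0,0],"roll": 0,"gripper": 0.4},{"slide": [0.9,0,0],"roll": 0,"gripper": 0.4},{"slide": [1.1,0,0],"roll": 0,"gripper": 0.4},{"slide": [1.3,0,0],"roll": 0,"gripper": 0.4},{"slide": [1.5,0,0],"roll": 0,"gripper": 0.4},{"slide": [1.5,0,0],"roll": 0,"gripper": 0.4},{"slide": [1.5,0,0],"roll": 0,"gripper": 0.4},{"slide": [1.5,0,0],"roll": 0,"gripper": 0.4}]}}

```text
clock: 13.0
position: [0.5957, -0.1666, 0.0309]
ee_rot: [2.55, 1.835, 0.0]
force: [-0.6, -2.8, 3.3]
width: 0.478
```

>>> {"api": "jog_arm", "payload": {"increments": [{"slide": [0.1,0,0],"roll": 0,"gripper": 0.4},{"slide": [0.2,0,0],"roll": 0,"gripper": 0.4},{"slide": [0.3,0,0],"roll": 0,"gripper": 0.4},{"slide": [0.4,0,0],"roll": 0,"gripper": 0.4},{"slide": [0.5,0,0],"roll": 0,"gripper": 0.4},{"slide": [0.6,0,0],"roll": 0,"gripper": 0.4},{"slide": [0.7,0,0],"roll": 0,"gripper": 0.4},{"slide": [0.7,0,0],"roll": 0,"gripper": 0.4},{"slide": [0.7,0,0],"roll": 0,"gripper": 0.4},{"slide": [0.7,0,0],"roll": 0,"gripper": 0.4}]}}

```text
clock: 13.83
position: [0.5959, -0.166, 0.0309]
ee_rot: [2.55, 1.835, 0.0]
force: [-0.1, -2.1, 4.9]
width: 0.479
```

>>> {"api": "jog_arm", "payload": {"increments": [{"slide": [0.1,0,0],"roll": 0,"gripper": 0.4},{"slide": [0.2,0,0],"roll": 0,"gripper": 0.4},{"slide": [0.3,0,0],"roll": 0,"gripper": 0.4},{"slide": [0.4,0,0],"roll": 0,"gripper": 0.4},{"slide": [0.5,0,0],"roll": 0,"gripper": 0.4},{"slide": [0.6,0,0],"roll": 0,"gripper": 0.4},{"slide": [0.6,0,0],"roll": 0,"gripper": 0.4},{"slide": [0.6,0,0],"roll": 0,"gripper": 0.4},{"slide": [0.6,0,0],"roll": 0,"gripper": 0.4},{"slide": [0.6,0,0],"roll": 0,"gripper": 0.4}]}}

```text
clock: 14.67
position: [0.5961, -0.1654, 0.0309]
ee_rot: [2.55, 1.835, 0.0]
force: [-0.9, -2.9, 5.7]
width: 0.476
```

>>> {"api": "jog_arm", "payload": {"increments": [{"slide": [0.1,0,0],"roll": 0,"gripper": 0.4},{"slide": [0.2,0,0],"roll": 0,"gripper": 0.4},{"slide": [0.3,0,0],"roll": 0,"gripper": 0.4},{"slide": [0.4,0,0],"roll": 0,"gripper": 0.4},{"slide": [0.5,0,0],"roll": 0,"gripper": 0.4},{"slide": [0.6,0,0],"roll": 0,"gripper": 0.4},{"slide": [0.7,0,0],"roll": 0,"gripper": 0.4},{"slide": [0.8,0,0],"roll": 0,"gripper": 0.4},{"slide": [0.8,0,0],"roll": 0,"gripper": 0.4},{"slide": [0.8,0,0],"roll": 0,"gripper": 0.4}]}}

```text
clock: 15.5
position: [0.5963, -0.165, 0.0309]
ee_rot: [2.55, 1.835, -0.0]
force: [-1.0, -3.8, 5.6]
width: 0.477
```

```bash
python3 -c "
from h import *
f=grab('wrist','w6')['frame'][20:140,225:415];cv2.imwrite('pics/c7.png',cv2.resize(f,None,fx=4,fy=4,interpolation=cv2.INTER_CUBIC))"
```

```text
(no output)
```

View pics/c7.png

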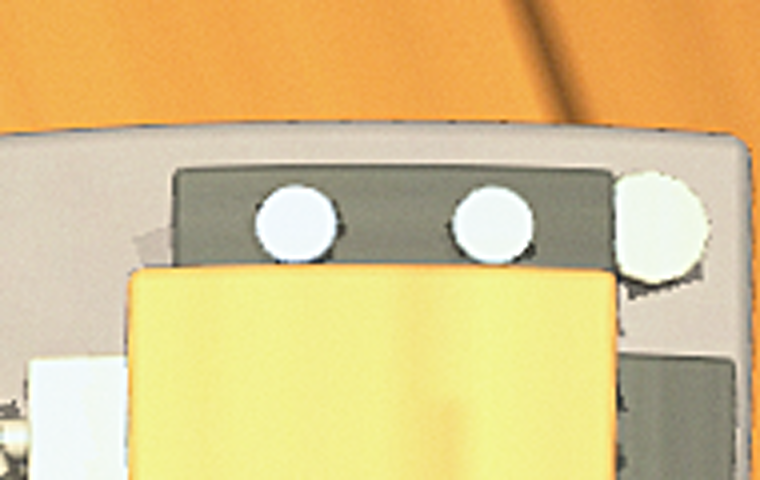

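>>> {"api": "jog_arm", "payload": {"increments": [{"slide": [0.1,0,0],"roll": 0,"gripper": 0.4},{"slide": [0.2,0,0],"roll": 0,"gripper": 0.4},{"slide": [0.3,0,0],"roll": 0,"gripper": 0.4},{"slide": [0.4,0,0],"roll": 0,"gripper": 0.4},{"slide": [0.5,0,0],"roll": 0,"gripper": 0.4},{"slide": [0.6,0,0],"roll": 0,"gripper": 0.4},{"slide": [0.7,0,0],"roll": 0,"gripper": 0.4},{"slide": [0.8,0,0],"roll": 0,"gripper": 0.4},{"slide": [0.8,0,0],"roll": 0,"gripper": 0.4},{"slide": [0.8,0,0],"roll": 0,"gripper": 0.4}]}}

```text
clock: 16.38
position: [0.5962, -0.165, 0.0309]
ee_rot: [2.55, 1.834, -0.002]
force: [-2.1, -5.4, 6.5]
width: 0.475
```

```bash
python3 -c "
from h import *
w=load('w6');plan(.5963,-.165,.0309,71.4)
a=np.radians(71.4);yv=np.array([np.cos(a),np.sin(a)]);print(arm.observe()['force']@np.array([*yv,0]))
for n,p,z in(('stop back top',(320,62),.034),('end',(320,87.5),.056)):
    print(n,wpx(w,*p,z)[:2]@yv)
"
```

```text
cur [ 0.5962 -0.165   0.0309] psi 71.45 slide [ 0.   0.1 -0. ] dist 0.0 roll 0.0009 q7 -0.42 t 16.3833
-5.775350619212942
stop back top 0.13581999578777598
end 0.12171445589672358
```

>>> {"api": "jog_arm", "payload": {"increments": [{"slide": [0,0,0],"roll": 0,"gripper": 0.5},{"slide": [0,0,0],"roll": 0,"gripper": 0.54},{"slide": [0,0,0],"roll": 0,"gripper": 0.58},{"slide": [0,0,0],"roll": 0,"gripper": 0.62},{"slide": [0,0,0],"roll": 0,"gripper": 0.62},{"slide": [0,0,0],"roll": 0,"gripper": 0.62},{"slide": [0,0,0],"roll": 0,"gripper": 0.62},{"slide": [0,0,0],"roll": 0,"gripper": 0.62},{"slide": [0,0,0],"roll": 0,"gripper": 0.62},{"slide": [0,0,0],"roll": 0,"gripper": 0.62}]}}

```text
clock: 17.22
position: [0.5966, -0.1638, 0.0308]
ee_rot: [-2.55, -1.835, 0.0]
force: [0.2, 0.1, -0.3]
width: 0.619
```

>>> {"api": "jog_arm", "payload": {"increments": [{"slide": [0,0,-4],"roll": 0,"gripper": 0.62},{"slide": [0,0,-12],"roll": 0,"gripper": 0.62},{"slide": [0,0,-25],"roll": 0,"gripper": 0.62},{"slide": [0,0,-45],"roll": 0,"gripper": 0.62},{"slide": [0,0,-70],"roll": 0,"gripper": 0.62},{"slide": [0,0,-100],"roll": 0,"gripper": 0.62},{"slide": [0,0,-130],"roll": 0,"gripper": 0.62},{"slide": [0,0,-150],"roll": 0,"gripper": 0.8},{"slide": [0,0,-160],"roll": 0,"gripper": 1},{"slide": [0,0,-160],"roll": 0,"gripper": 1}]}}

```text
clock: 18.05
position: [0.5981, -0.164, 0.1943]
ee_rot: [2.547, 1.833, 0.005]
force: [0.9, 0.4, -0.1]
width: 0.794
```

```bash
python3 -c "
from h import *
f=grab('wrist','w7')['frame'];cv2.imwrite('pics/c8.png',cv2.resize(f[20:290,180:440],None,fx=2.2,fy=2.2,interpolation=cv2.INTER_CUBIC))
plan(.5292,-.1118,.13,71.4)"
```

```text
cur [ 0.5971 -0.164   0.1921] psi 71.48 slide [ 27.9 -81.1  61.9] dist 106.0 roll 0.0014 q7 -0.336 t 18.1
```

View pics/c8.png

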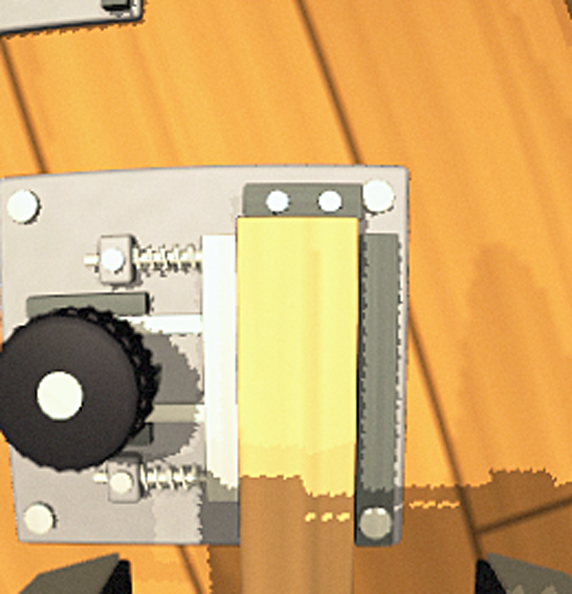

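>>> {"api": "jog_arm", "payload": {"increments": [{"slide": [7,-20,10],"roll": -0.12,"gripper": 1},{"slide": [14,-41,20],"roll": -0.24,"gripper": 1},{"slide": [21,-61,30],"roll": -0.36,"gripper": 1},{"slide": [28,-81,40],"roll": -0.48,"gripper": 1},{"slide": [28,-81,50],"roll": -0.6,"gripper": 1},{"slide": [28,-81,60],"roll": -0.72,"gripper": 1},{"slide": [28,-81,60],"roll": -0.84,"gripper": 1},{"slide": [28,-81,60],"roll": -0.96,"gripper": 1},{"slide": [28,-81,60],"roll": -1.08,"gripper": 1},{"slide": [28,-81,60],"roll": -1.2,"gripper": 1}]}}

```text
clock: 18.93
position: [0.5273, -0.1114, 0.129]
ee_rot: [-1.058, -2.955, 0.0]
force: [-1.1, -0.6, 0.5]
width: 0.996
```

```bash
python3 -c "
from h import *
plan(.5292,-.1118,.06,150);print(arm.observe()['joints'].round(2))"
```

```text
cur [ 0.5273 -0.1114  0.129 ] psi 140.6 slide [-1.9  1.  69. ] dist 69.0 roll -0.164 q7 0.605 t 18.9333
[ 0.64  0.51 -0.73  1.85  0.41  0.94  0.6 ]
```

>>> {"api": "jog_arm", "payload": {"increments": [{"slide": [-2,1,0],"roll": -0.06,"gripper": 1},{"slide": [-2,1,0],"roll": -0.12,"gripper": 1},{"slide": [-2,1,0],"roll": -0.16,"gripper": 1},{"slide": [-2,1,0],"roll": -0.16,"gripper": 1},{"slide": [-2,1,0],"roll": -0.16,"gripper": 1},{"slide": [-2,1,10],"roll": -0.16,"gripper": 1},{"slide": [-2,1,20],"roll": -0.16,"gripper": 1},{"slide": [-2,1,30],"roll": -0.16,"gripper": 1},{"slide": [-2,1,35],"roll": -0.16,"gripper": 1},{"slide": [-2,1,35],"roll": -0.16,"gripper": 1}]}}

```text
clock: 19.77
position: [0.5296, -0.112, 0.0939]
ee_rot: [-0.828, -3.028, 0.0]
force: [-0.2, -0.7, 0.4]
width: 0.995
```

```bash
python3 -c "
from h import *
grab('wrist','w8')
plan(.5292,-.1118,.06,150);print(arm.observe()['joints'].round(2))"
```

```text
cur [ 0.5302 -0.1119  0.0949] psi 149.42 slide [ 0.9 -0.4 34.9] dist 35.0 roll -0.0101 q7 0.698 t 19.8167
[ 0.63  0.57 -0.73  1.88  0.48  0.88  0.7 ]
```

View pics/w8.png

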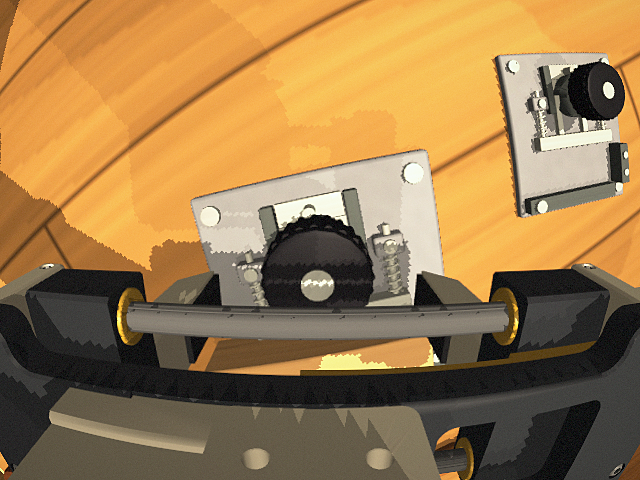

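```bash
python3 -c "
from h import *
w=load('w8');R=Ro.from_rotvec(w['rot']).as_matrix()
X=wpx(w,317.5,286,.0865);print(X,R.T@(X-w['pos'])*1000)"
```

```text
[ 0.52846284 -0.11145493  0.0865    ] [ 1.2630833  -0.10870682  7.44164173]
```

>>> {"api": "jog_arm", "payload": {"increments": [{"slide": [0.5,-0.3,5],"roll": 0,"gripper": 1},{"slide": [0.5,-0.3,12],"roll": 0,"gripper": 1},{"slide": [0.5,-0.3,20],"roll": 0,"gripper": 1},{"slide": [0.5,-0.3,27],"roll": 0,"gripper": 1},{"slide": [0.5,-0.3,32],"roll": 0,"gripper": 1},{"slide": [0.5,-0.3,34.5],"roll": 0,"gripper": 1},{"slide": [0.5,-0.3,34.5],"roll": 0,"gripper": 0.8},{"slide": [0.5,-0.3,34.5],"roll": 0,"gripper": 0.7},{"slide": [0.5,-0.3,34.5],"roll": 0,"gripper": 0.65},{"slide": [0.5,-0.3,34.5],"roll": 0,"gripper": 0.65}], "newtons": 35}}

```text
clock: 20.65
position: [0.5305, -0.1121, 0.0616]
ee_rot: [0.829, 3.03, 0.0]
force: [-0.4, -0.1, -0.4]
width: 0.761
```

>>> {"api": "jog_arm", "payload": {"increments": [{"slide": [0,0,0],"roll": 0,"gripper": 0.6},{"slide": [0,0,0],"roll": 0,"gripper": 0.5},{"slide": [0,0,0],"roll": 0,"gripper": 0.5},{"slide": [0,0,0],"roll": 0,"gripper": 0.5},{"slide": [0,0,0],"roll": 0,"gripper": 0.5},{"slide": [0,0,0],"roll": 0,"gripper": 0.5},{"slide": [0,0,0],"roll": 0,"gripper": 0.5},{"slide": [0,0,0],"roll": 0,"gripper": 0.5},{"slide": [0,0,0],"roll": 0,"gripper": 0.5},{"slide": [0,0,0],"roll": 0,"gripper": 0.5}]}}

```text
clock: 21.48
position: [0.5303, -0.1123, 0.0615]
ee_rot: [0.829, 3.03, -0.001]
force: [-2.1, -1.8, 6.0]
width: 0.603
```

```bash
cat > q.py <<'E'
from h import *
import sys
t=grab('top',sys.argv[1]);s=arm.observe()
print('psi',np.degrees(np.arctan2(*Ro.from_rotvec(s['ee_rot']).as_matrix()[1::-1,0])).round(2),'pos',s['position'].round(4),'F',s['force'].round(1),'T',s['ft_torque'].round(3),'w',(s['width']*92).round(1),s['joints'].round(2))
E
python3 q.py t9
```

```text
Traceback (most recent call last):
  File "q.py", line 4, in <module>
    print('psi',np.degrees(np.arctan2(*Ro.from_rotvec(s['ee_rot']).as_matrix()[1::-1,0])).round(2),'pos',s['position'].round(4),'F',s['force'].round(1),'T',s['ft_torque'].round(3),'w',(s['width']*92).round(1),s['joints'].round(2))
                                                                                                                                                                                        ^^^^^^^^^^^^^^^^^^^^^
AttributeError: 'float' object has no attribute 'round'
```

```bash
sed -i "s/(s\['width'\]\*92).round(1)/round(float(s['width'])*92,1),'t',s['clock']/" q.py; sed -i "s/^t=grab.*;s=/t=grab('top',sys.argv[1]);s=/" q.py; python3 - <<'E'
from h import *
t=load('t9');cv2.imwrite('pics/c9.png',cv2.resize(t['frame'][180:310,280:420],None,fx=4,fy=4,interpolation=cv2.INTER_CUBIC))
s=load('scene0') if 0 else grab('scene','s9');cv2.imwrite('pics/c9s.png',cv2.resize(s['frame'][200:300,230:370],None,fx=5,fy=5,interpolation=cv2.INTER_CUBIC))
print(arm.observe()['ft_torque'])
E
```

```text
[-0.24859179  0.17700613  0.02344693]
```

View pics/c9.png

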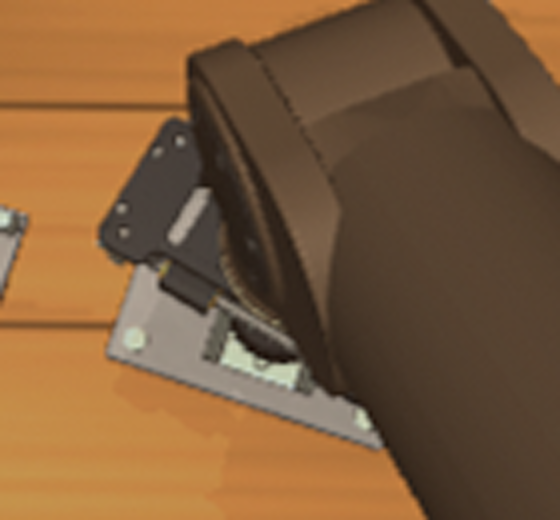

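View pics/c9s.png

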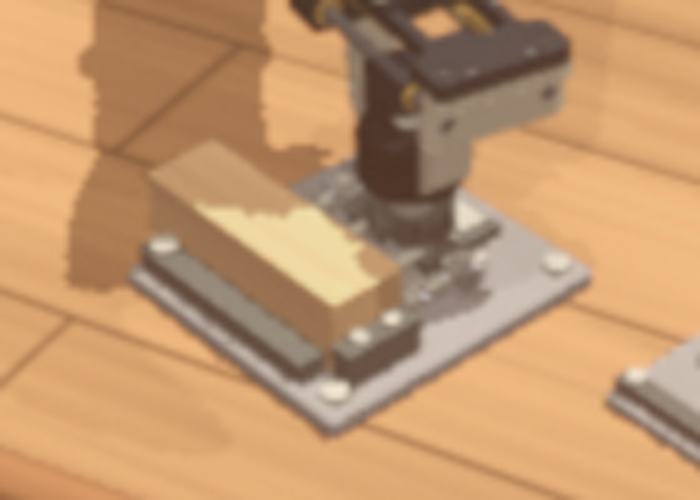

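```bash
cat > q.py <<'E'
from h import *
import sys
t=grab('scene',sys.argv[1]);s=arm.observe()
a=load('s9')['frame'][225:285,255:300].astype(np.float32).mean(2);b=t['frame'][225:285,255:300].astype(np.float32).mean(2)
# optical flow on blank's corner features
pts=np.float32([[296.5,259.5],[309,251],[296.5,272],[271,246]]).reshape(-1,1,2)
g0=cv2.cvtColor(load('s9')['frame'],6);g1=cv2.cvtColor(t['frame'],6)
q,st,e=cv2.calcOpticalFlowPyrLK(g0,g1,pts,None,winSize=(9,9),maxLevel=1)
print('flow',(q-pts).reshape(-1,2).round(2).tolist())
print('psi',np.degrees(np.arctan2(*Ro.from_rotvec(s['ee_rot']).as_matrix()[1::-1,0])).round(2),'pos',s['position'].round(4),'F',s['force'].round(1),'T',s['ft_torque'].round(3),'w',round(float(s['width'])*92,1),'t',s['clock'],s['joints'].round(2))
E
python3 q.py s9b
```

```text
flow [[0.0, 0.0], [0.009999999776482582, -0.009999999776482582], [0.009999999776482582, -0.0], [0.0, -0.0]]
psi 149.4 pos [ 0.5303 -0.1123  0.0615] F [-1.4 -2.2  5.9] T [-0.276  0.174  0.082] w 55.7 t 21.6333 [ 0.61  0.61 -0.7   1.91  0.53  0.82  0.66]
```

>>> {"api": "jog_arm", "payload": {"increments": [{"slide": [0.5,0,0],"roll": 0.05,"gripper": 0.5},{"slide": [1,0,0],"roll": 0.1,"gripper": 0.5},{"slide": [1,0,0],"roll": 0.16,"gripper": 0.5},{"slide": [1,0,0],"roll": 0.22,"gripper": 0.5},{"slide": [1,0,0],"roll": 0.28,"gripper": 0.5},{"slide": [1,0,0],"roll": 0.34,"gripper": 0.5},{"slide": [1,0,0],"roll": 0.4,"gripper": 0.5},{"slide": [1,0,0],"roll": 0.45,"gripper": 0.5},{"slide": [1,0,0],"roll": 0.5,"gripper": 0.5},{"slide": [1,0,0],"roll": 0.5,"gripper": 0.5}]}}

```text
clock: 22.47
position: [0.5297, -0.1126, 0.0615]
ee_rot: [1.555, 2.728, -0.002]
force: [-0.3, -4.8, 4.1]
width: 0.6
```

```bash
python3 q.py s10
```

```text
flow [[-0.7699999809265137, 0.4399999976158142], [-0.03999999910593033, 0.1899999976158142], [-0.07999999821186066, 0.0], [-0.5899999737739563, 0.5899999737739563]]
psi 120.77 pos [ 0.5296 -0.1125  0.0615] F [-0.5 -4.7  4.6] T [-1.065  0.05   0.497] w 54.9 t 22.5167 [ 0.52  0.57 -0.57  1.92  0.43  0.78  0.24]
```

```bash
cat > cmp.py <<'E'
from h import *
import sys
a,b=[cv2.resize(load(n)['frame'][205:290,250:350],None,fx=4,fy=4,interpolation=cv2.INTER_CUBIC) for n in sys.argv[1:3]]
cv2.imwrite('pics/cmp_'+sys.argv[2]+'.png',np.hstack([a,b]))
E
python3 cmp.py s9 s10
```

```text
(no output)
```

View pics/cmp_s10.png

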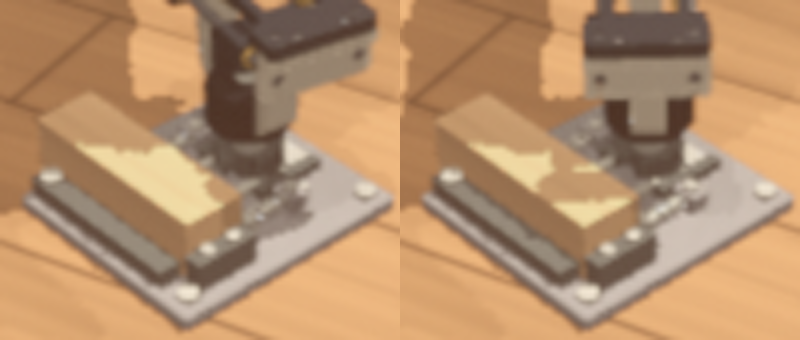

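```bash
python3 - <<'E'
from h import *
grab('wrist','w10')
a,b=[cv2.resize(load(n)['frame'][220:280,250:320],None,fx=8,fy=8,interpolation=cv2.INTER_NEAREST)[:,:400] for n in('s9','s10')]
cv2.imwrite('pics/cc10.png',np.hstack([a,b]))
E
```

```text
(no output)
```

View pics/cc10.png

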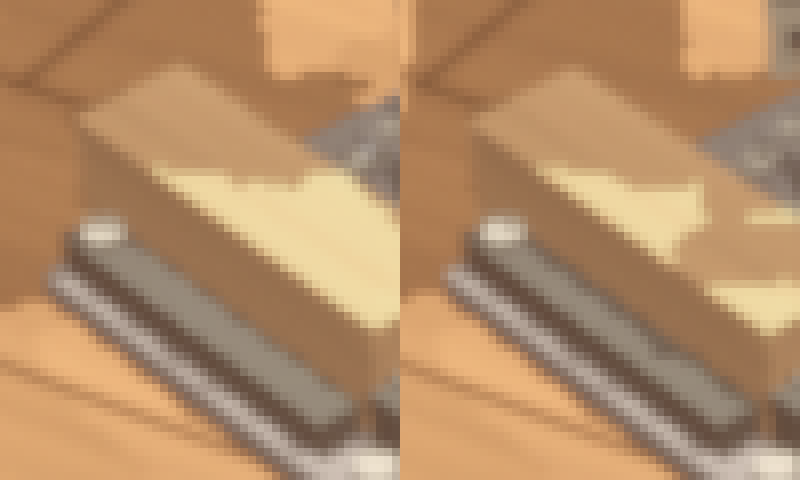

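View pics/w10.png

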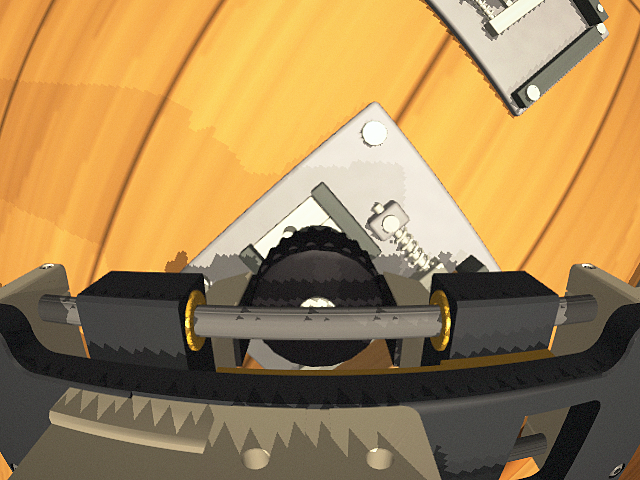

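```bash
python3 - <<'E'
from h import *
t=grab('top','t10');s=load('s10')
a,b,c=[cv2.resize(load(n)['frame'][240:290,320:380],None,fx=6,fy=6,interpolation=cv2.INTER_CUBIC)[:,:266] for n in('t4','t9','t10')]
cv2.imwrite('pics/ct10.png',np.hstack([a,b,c]))
xv=np.array([.9478,-.319,0]);P=np.array([.58,-.23,.056])
print((w2px(s,P+.0025*xv)-w2px(s,P)),(w2px(s,P+.0025*np.array([.319,.948,0]))-w2px(s,P)))
print((w2px(t,P+.007*xv)-w2px(t,P)))
E
```

```text
[-0.78420517  0.3787816 ] [0.58162347 0.40455753]
[ 0.93594692 -2.9472406 ]
```

View pics/ct10.png

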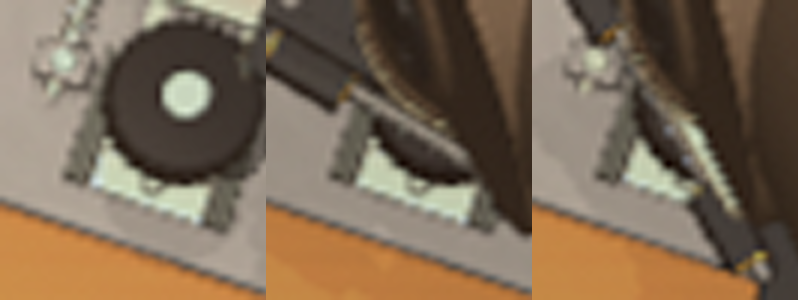

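```bash
python3 - <<'E'
from h import *
a=cv2.resize(load('w8')['frame'][190:290,350:430],None,fx=5,fy=5,interpolation=cv2.INTER_CUBIC)
b=cv2.resize(load('w10')['frame'][185:285,360:440],None,fx=5,fy=5,interpolation=cv2.INTER_CUBIC)
cv2.imwrite('pics/cw10.png',np.hstack([a,b]))
E
```

```text
(no output)
```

View pics/cw10.png

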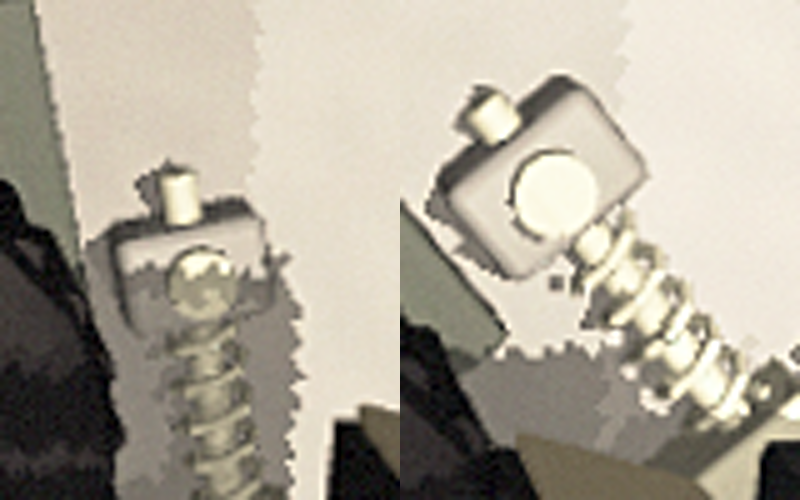

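```bash
python3 - <<'E'
from h import *
a=np.radians(71.4);yv=np.array([np.cos(a),np.sin(a)]);xv=np.array([yv[1],-yv[0]])
def d3(w,u,v):
    K=w['intrinsics'];q=np.array([(u-K[0,2])/K[0,0],(v-K[1,2])/K[1,1]]);th=np.hypot(*q)
    d=np.median(w['depth'][int(v)-1:int(v)+2,int(u)-1:int(u)+2]);H=w['hand_eye'];R=Ro.from_rotvec(w['rot']).as_matrix()
    return R@(H[:3,:3]@(np.array([*(q/th*np.tan(th)),1])*d)+H[:3,3])+w['pos']
for n,tip,sc in(('w1',(200+152/3.5,95+171/3.5),(200+197/3.5,95+170/3.5)),('w7',(180+86/2.2,20+259/2.2),(180+113/2.2,20+259/2.2)),('w8',(386,225),(390.6,246.6)),('w10',(377,203.5),(391,224))):
    w=load(n)
    for p in(tip,sc):
        X=wpx(w,*p,.022);D=d3(w,*p);print(n,(X[:2]@xv*1000).round(1),(X[:2]@yv*1000).round(1),'depth',(D[:2]@xv*1000).round(1),(D[:2]@yv*1000).round(1),(D[2]*1000).round(1))
E
```

```text
w1 531.0 108.7 depth 530.9 108.7 21.7
w1 544.2 108.4 depth 545.1 108.5 27.4
w7 531.8 109.0 depth 531.5 109.0 20.9
w7 543.2 108.5 depth 544.5 108.5 27.8
w8 530.6 109.0 depth 530.8 109.1 21.0
w8 545.4 109.7 depth 543.8 108.9 27.0
w10 531.7 109.8 depth 532.9 109.8 16.8
w10 545.7 108.6 depth 544.0 108.6 27.4
```

```bash
python3 - <<'E'
from h import *
a=np.radians(71.4);yv=np.array([np.cos(a),np.sin(a)]);xv=np.array([yv[1],-yv[0]])
w=load('w10');f=w['frame'].copy()
for x in(.545,.56,.570,.580,.585,.590):
    for z in (.022,):
        p=wproj(w,[*(xv*x+yv*.1085),z]);print(x,p.round(1))
cv2.imwrite('pics/cw10b.png',cv2.resize(f[190:320,380:520],None,fx=5,fy=4.5,interpolation=cv2.INTER_CUBIC))
E
```

```text
0.545 [390.1 223.2]
0.56 [406.  243.1]
0.57 [416.1 255.9]
0.58 [425.8 268.2]
0.585 [430.5 274.3]
0.59 [435.1 280.2]
```

View pics/cw10b.png

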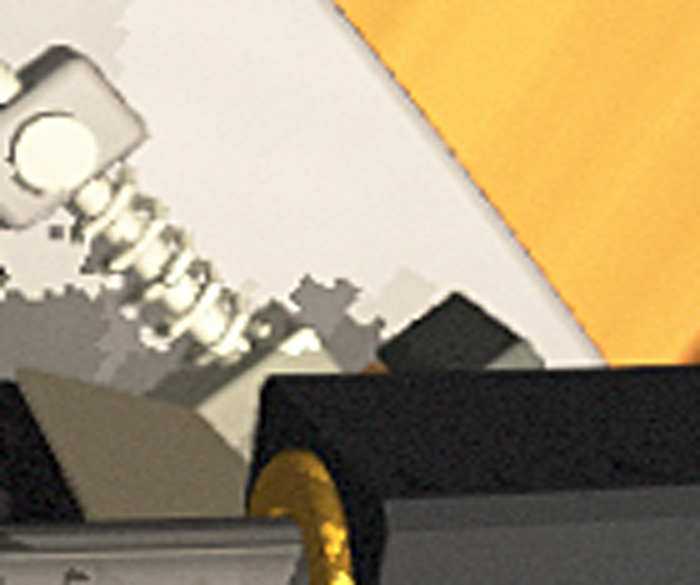

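```bash
python3 - <<'E'
from h import *
a=np.radians(71.4);yv=np.array([np.cos(a),np.sin(a)]);xv=np.array([yv[1],-yv[0]])
w=load('w10')
for n,c,z in(('jaw1',(200,412),.026),('jaw2',(298,330),.026),('stop near corner',(380,352),.034),('stop top',(455,293),.034)):
    X=wpx(w,380+c[0]/5,190+c[1]/4.5,z);print(n,(X[:2]@xv*1000).round(1),(X[:2]@yv*1000).round(1))
w=load('w1')
for c,z in(((322,137),.026),((326,508),.026),((380,115),.034),((380,70),.034)):
    X=wpx(w,200+c[0]/3.5,95+c[1]/3.5,z);print('w1',(X[:2]@xv*1000).round(1),(X[:2]@yv*1000).round(1))
E
```

```text
jaw1 582.4 101.1
jaw2 581.2 116.4
stop near corner 586.1 121.8
stop top 585.8 133.0
w1 580.7 116.9
w1 579.8 8.6
w1 597.3 122.6
w1 597.4 135.2
```

```bash
python3 - <<'E'
from h import *
g=lambda n:cv2.cvtColor(load(n)['frame'],6)
for A,B in(('scene0','s5'),('scene0','s9'),('s9','s9b'),('s9','s10'),('scene0','s10')):
    a,b=g(A).astype(np.float32),g(B).astype(np.float32)
    for nm,(r,c) in dict(gouge=(slice(270,345),slice(175,340)),small=(slice(250,305),slice(345,420)),tin=(slice(330,400),slice(480,560)),mal=(slice(150,235),slice(150,210))).items():
        s,k=cv2.phaseCorrelate(a[r,c],b[r,c],cv2.createHanningWindow((c.stop-c.start,r.stop-r.start),cv2.CV_32F));print(A,B,nm,np.round(s,2),round(k,2))
E
```

```text
scene0 s5 gouge [0.01 0.48] 0.93
scene0 s5 small [0.53 0.08] 0.97
scene0 s5 tin [-0.01  0.01] 0.98
scene0 s5 mal [-0.03  0.04] 0.96
scene0 s9 gouge [-0.06  0.53] 0.93
scene0 s9 small [0.5  0.06] 0.98
scene0 s9 tin [-0.03 -0.01] 0.98
scene0 s9 mal [0.03 0.02] 0.95
s9 s9b gouge [0.  0.5] 0.95
s9 s9b small [0.52 0.03] 0.98
s9 s9b tin [0.02 0.01] 0.98
s9 s9b mal [-0.07  0.01] 0.98
s9 s10 gouge [0.04 0.45] 0.95
s9 s10 small [ 0.49 -0.02] 0.98
s9 s10 tin [ 0.03 -0.03] 0.98
s9 s10 mal [-0.03  0.  ] 0.97
scene0 s10 gouge [-0.    0.43] 0.92
scene0 s10 small [0.52 0.05] 0.98
scene0 s10 tin [ 0.01 -0.03] 0.98
scene0 s10 mal [-0.04  0.04] 0.97
```

```bash
python3 - <<'E'
from h import *
a=np.radians(71.4);yv=np.array([np.cos(a),np.sin(a)]);xv=np.array([yv[1],-yv[0]])
w=load('w7')
for n,c in(('BL',(238,217)),('BR',(357,217)),('L2',(240,440)),('R2',(355,440))):
    X=wpx(w,180+c[0]/2.2,20+c[1]/2.2,.056);print(n,(X[:2]@xv*1000).round(1),(X[:2]@yv*1000).round(1))
for n,cs in(('s9',[(80,122),(375,332),(180,66)]),('s10',[(72,122),(370,334),(172,66)])):
    s=load(n)
    for c in cs:
        X=px2w(s,250+c[0]/8-.5,220+c[1]/8-.5,.056);print(n,(X[:2]@xv*1000).round(1),(X[:2]@yv*1000).round(1))
E
```

```text
BL 596.7 122.1
BR 639.2 122.1
L2 596.6 40.3
R2 639.3 40.3
s9 640.7 -21.4
s9 640.9 124.6
s9 598.3 -24.7
s10 642.6 -23.1
s10 642.6 124.3
s10 600.2 -26.5
```

```bash
python3 - <<'E'
from h import *
a=cv2.resize(load('w8')['frame'][230:320,340:440],None,fx=6,fy=6,interpolation=cv2.INTER_CUBIC)
cv2.imwrite('pics/cw8b.png',a)
E
```

```text
(no output)
```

View pics/cw8b.png

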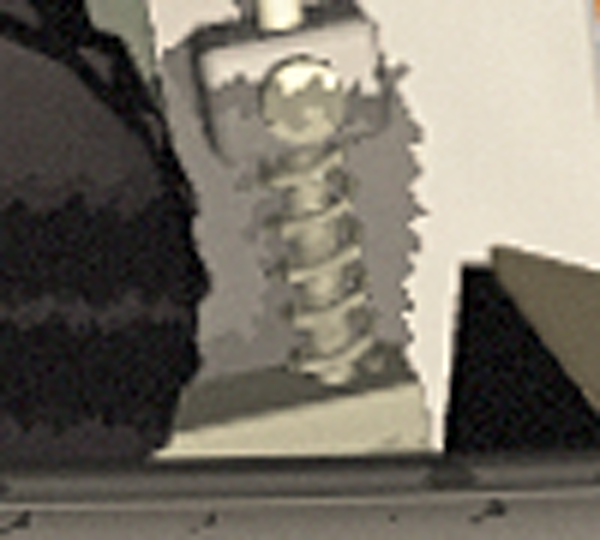

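```bash
python3 - <<'E'
from h import *
a=np.radians(71.4);yv=np.array([np.cos(a),np.sin(a)]);xv=np.array([yv[1],-yv[0]])
w=load('w8')
for c in((180,430),(300,403),(418,380)):
    X=wpx(w,340+c[0]/6-.4,230+c[1]/6-.4,.026);print(n if 0 else '',(X[:2]@xv*1000).round(1),(X[:2]@yv*1000).round(1))
E
```

```text
578.9 89.5
 578.7 103.3
 579.1 116.9
```

>>> {"api": "jog_arm", "payload": {"increments": [{"slide": [0,0,0],"roll": 0,"gripper": 0.65},{"slide": [0,0,0],"roll": 0,"gripper": 0.75},{"slide": [0,0,0],"roll": 0,"gripper": 0.85},{"slide": [0,0,-5],"roll": 0,"gripper": 0.9},{"slide": [0,0,-20],"roll": 0,"gripper": 1},{"slide": [0,0,-45],"roll": 0,"gripper": 1},{"slide": [-20,0,-75],"roll": 0,"gripper": 1},{"slide": [-45,0,-105],"roll": 0,"gripper": 1},{"slide": [-60,0,-130],"roll": 0,"gripper": 1},{"slide": [-70,0,-140],"roll": 0,"gripper": 1}]}}

```text
clock: 23.45
position: [0.5674, -0.1734, 0.2055]
ee_rot: [1.552, 2.726, 0.002]
force: [0.5, 0.3, -0.3]
width: 0.997
```

```bash
python3 - <<'E'
from h import *
f=grab('wrist','w11')['frame'];cv2.imwrite('pics/c11.png',f)
plan(.5288,-.1118,.06,120)
E
```

```text
cur [ 0.5683 -0.1749  0.2057] psi 120.6 slide [ 75.1  -2.5 145.4] dist 164.0 roll 0.0104 q7 0.465 t 23.5
```

View pics/c11.png

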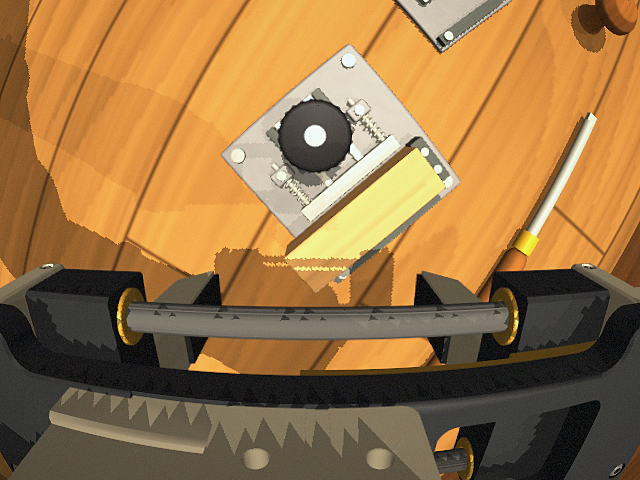

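```bash
python3 - <<'E'
from h import *
f=load('w11')['frame'];cv2.imwrite('pics/c11b.png',cv2.resize(f[120:230,280:440],None,fx=5,fy=5,interpolation=cv2.INTER_CUBIC))
E
```

```text
(no output)
```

View pics/c11b.png

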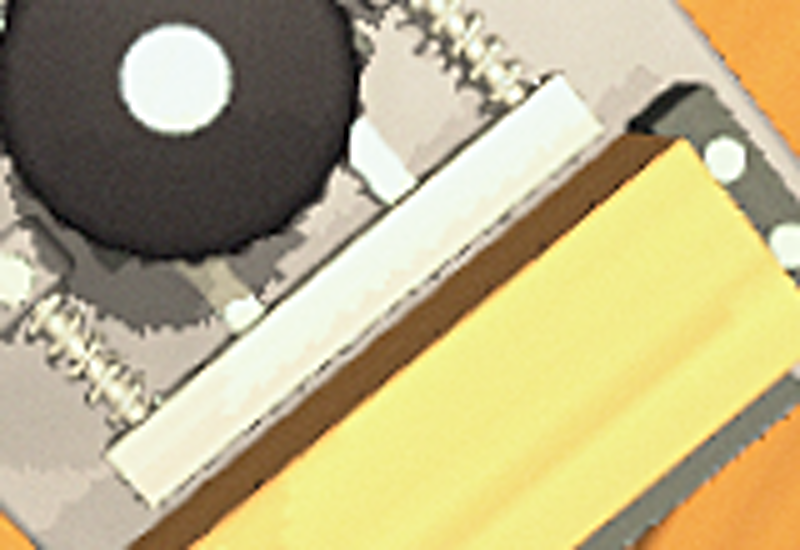

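```bash
python3 - <<'E'
from h import *
a=np.radians(71.4);yv=np.array([np.cos(a),np.sin(a)]);xv=np.array([yv[1],-yv[0]])
w=load('w11')
for n,c,z in(('jaw in',(602,128),.026),('jaw in',(157,502),.026),('jaw out',(557,78),.026),('jaw out',(108,455),.026),('blank top',(682,141),.056),('blank top',(195,548),.056),('side foot?',(640,130),.012),('foot',(135,548),.012),('knob',(176,79),.0865)):
    X=wpx(w,280+c[0]/5-.4,120+c[1]/5-.4,z);print(n,(X[:2]@xv*1000).round(1),(X[:2]@yv*1000).round(1))
E
```

```text
jaw in 592.7 117.1
jaw in 592.9 9.7
jaw out 580.4 116.4
jaw out 580.3 8.6
blank top 598.3 121.6
blank top 598.5 13.9
side foot? 599.9 125.0
foot 599.3 -1.7
knob 537.0 62.8
```

>>> {"api": "jog_arm", "payload": {"increments": [{"slide": [20,-1,10],"roll": 0,"gripper": 1},{"slide": [45,-2,30],"roll": 0,"gripper": 1},{"slide": [65,-2.5,55],"roll": 0,"gripper": 1},{"slide": [75,-2.5,85],"roll": 0,"gripper": 1},{"slide": [75,-2.5,110],"roll": 0,"gripper": 1},{"slide": [75,-2.5,130],"roll": 0,"gripper": 1},{"slide": [75,-2.5,140],"roll": 0,"gripper": 1},{"slide": [75,-2.5,144],"roll": 0,"gripper": 0.8},{"slide": [75,-2.5,144],"roll": 0,"gripper": 0.7},{"slide": [75,-2.5,144],"roll": 0,"gripper": 0.65}], "newtons": 30}}

```text
clock: 24.33
position: [0.5252, -0.1084, 0.058]
ee_rot: [1.552, 2.731, 0.001]
force: [0.2, 0.7, 0.5]
width: 0.83
```

```bash
python3 -c "
from h import *
plan(.5288,-.1118,.0615,120);s=arm.observe();print(s['ft_torque'],s['force'])"
```

```text
cur [ 0.5252 -0.1084  0.058 ] psi 120.77 slide [-4.8  1.3 -3.5] dist 6.0 roll 0.0134 q7 0.232 t 24.3333
[ 0.06064553 -0.16921892 -0.02298178] [0.236111   0.65978194 0.51826874]
```

>>> {"api": "jog_arm", "payload": {"increments": [{"slide": [-4,1,-3.5],"roll": 0,"gripper": 0.8},{"slide": [-4,1,-3.5],"roll": 0,"gripper": 0.8},{"slide": [-4,1,-3.5],"roll": 0,"gripper": 0.8},{"slide": [-4,1,-3.5],"roll": 0,"gripper": 0.7},{"slide": [-4,1,-3.5],"roll": 0,"gripper": 0.6},{"slide": [-4,1,-3.5],"roll": 0,"gripper": 0.5},{"slide": [-4,1,-3.5],"roll": 0,"gripper": 0.5},{"slide": [-4,1,-3.5],"roll": 0,"gripper": 0.5},{"slide": [-4,1,-3.5],"roll": 0,"gripper": 0.5},{"slide": [-4,1,-3.5],"roll": 0,"gripper": 0.5}]}}

```text
clock: 25.17
position: [0.5286, -0.1109, 0.0611]
ee_rot: [1.551, 2.73, 0.002]
force: [5.5, 2.3, -2.0]
width: 0.603
```

```bash
python3 q.py s12
```

```text
flow [[-0.7599999904632568, 0.4399999976158142], [0.019999999552965164, 0.18000000715255737], [-0.05999999865889549, 0.0], [-1.4299999475479126, -0.019999999552965164]]
psi 120.79 pos [ 0.5287 -0.1109  0.061 ] F [ 4.4  2.3 -3.3] T [ 0.256 -0.893 -0.034] w 55.6 t 25.2167 [ 0.53  0.57 -0.58  1.92  0.43  0.77  0.24]
```

>>> {"api": "jog_arm", "payload": {"increments": [{"slide": [0,0,0],"roll": 0.02,"gripper": 0.5},{"slide": [0,0,0],"roll": 0.04,"gripper": 0.5},{"slide": [0,0,0],"roll": 0.06,"gripper": 0.5},{"slide": [0,0,0],"roll": 0.08,"gripper": 0.5},{"slide": [0,0,0],"roll": 0.1,"gripper": 0.5},{"slide": [0,0,0],"roll": 0.12,"gripper": 0.5},{"slide": [0,0,0],"roll": 0.14,"gripper": 0.5},{"slide": [0,0,0],"roll": 0.14,"gripper": 0.5},{"slide": [0,0,0],"roll": 0.14,"gripper": 0.5},{"slide": [0,0,0],"roll": 0.14,"gripper": 0.5}]}}

```text
clock: 26.05
position: [0.5287, -0.1109, 0.061]
ee_rot: [1.738, 2.615, 0.002]
force: [6.1, 2.0, -3.1]
width: 0.608
```

```bash
python3 q.py s13; python3 -c "
from h import *
grab('wrist','w13')"
```

```text
flow [[-0.7699999809265137, 0.4399999976158142], [-0.07999999821186066, 0.10000000149011612], [-0.07999999821186066, 0.0], [-1.4299999475479126, -0.019999999552965164]]
psi 112.79 pos [ 0.5288 -0.1109  0.0611] F [ 5.4  2.1 -2.9] T [ 0.249 -1.052  0.308] w 55.4 t 26.1 [ 0.5   0.56 -0.54  1.92  0.41  0.76  0.13]
```

View pics/w13.png

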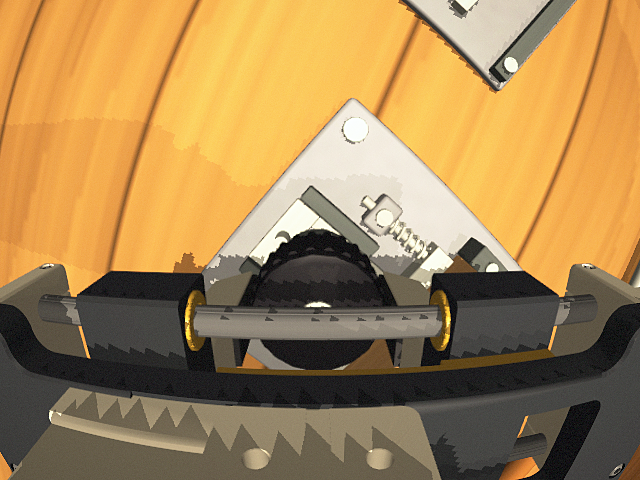

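>>> {"api": "jog_arm", "payload": {"increments": [{"slide": [0,0,0],"roll": 0.02,"gripper": 0.5},{"slide": [0,0,0],"roll": 0.04,"gripper": 0.5},{"slide": [0,0,0],"roll": 0.06,"gripper": 0.5},{"slide": [0,0,0],"roll": 0.08,"gripper": 0.5},{"slide": [0,0,0],"roll": 0.08,"gripper": 0.5},{"slide": [0,0,0],"roll": 0.08,"gripper": 0.5},{"slide": [0,0,0],"roll": 0.08,"gripper": 0.5},{"slide": [0,0,0],"roll": 0.08,"gripper": 0.5},{"slide": [0,0,0],"roll": 0.08,"gripper": 0.5},{"slide": [0,0,0],"roll": 0.08,"gripper": 0.5}]}}

```text
clock: 26.98
position: [0.5288, -0.1109, 0.0611]
ee_rot: [1.841, 2.544, 0.003]
force: [5.6, 2.4, -3.2]
width: 0.606
```

```bash
cat > q2.py <<'E'
from h import *
import sys
w=grab('wrist',sys.argv[1]);s=arm.observe();w=load(sys.argv[1])
print('psi',np.degrees(np.arctan2(*Ro.from_rotvec(s['ee_rot']).as_matrix()[1::-1,0])).round(2),'pos',s['position'].round(4),'F',s['force'].round(1),'T',s['ft_torque'].round(3),'w',round(float(s['width'])*92,1),'t',s['clock'],s['joints'].round(2))
a=np.radians(71.4);yv=np.array([np.cos(a),np.sin(a)]);xv=np.array([yv[1],-yv[0]])
f=w['frame']
# jaw region: centre on jaw end corner
p=wproj(w,[*(xv*.5928+yv*.117),.026]);print('expect open jaw inner corner',p.round(1),'closed',wproj(w,[*(xv*.598+yv*.117),.026]).round(1))
u,v=p.astype(int);u=min(max(u,70),570);v=min(max(v,60),420)
c=f[v-45:v+45,u-60:u+60].copy();c=cv2.resize(c,None,fx=5,fy=5,interpolation=cv2.INTER_CUBIC)
for x,col in((.5928,(0,255,0)),(.598,(0,0,255))):
    q=wproj(w,[*(xv*x+yv*.117),.026]);cv2.circle(c,(int((q[0]-u+60)*5),int((q[1]-v+45)*5)),4,col,1)
cv2.imwrite(f'pics/j_{sys.argv[1]}.png',c)
E
python3 q2.py w14
```

```text
psi 108.2 pos [ 0.5288 -0.1109  0.0611] F [ 6.5  1.1 -4.1] T [ 0.321 -1.07   0.259] w 55.2 t 27.0333 [ 0.49  0.56 -0.52  1.93  0.39  0.76  0.06]
expect open jaw inner corner [453.2 252.1] closed [459.3 257.2]
```

View pics/j_w14.png

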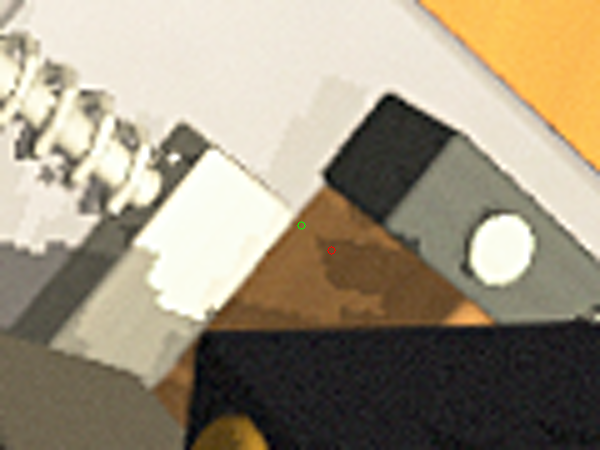

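>>> {"api": "jog_arm", "payload": {"increments": [{"slide": [0,0,0],"roll": 0.02,"gripper": 0.5},{"slide": [0,0,0],"roll": 0.04,"gripper": 0.5},{"slide": [0,0,0],"roll": 0.06,"gripper": 0.5},{"slide": [0,0,0],"roll": 0.08,"gripper": 0.5},{"slide": [0,0,0],"roll": 0.1,"gripper": 0.5},{"slide": [0,0,0],"roll": 0.1,"gripper": 0.5},{"slide": [0,0,0],"roll": 0.1,"gripper": 0.5},{"slide": [0,0,0],"roll": 0.1,"gripper": 0.5},{"slide": [0,0,0],"roll": 0.1,"gripper": 0.5},{"slide": [0,0,0],"roll": 0.1,"gripper": 0.5}]}}

```text
clock: 27.87
position: [0.529, -0.1108, 0.061]
ee_rot: [1.967, 2.448, 0.003]
force: [6.3, 1.6, -3.1]
width: 0.603
```

```bash
python3 q2.py w15
```

```text
psi 102.45 pos [ 0.529  -0.1108  0.0611] F [ 6.1  2.5 -3.3] T [ 0.343 -1.051 -0.042] w 55.6 t 27.9167 [ 0.47  0.55 -0.5   1.93  0.37  0.75 -0.02]
expect open jaw inner corner [452.1 239.1] closed [458.9 243.6]
```

View pics/j_w15.png

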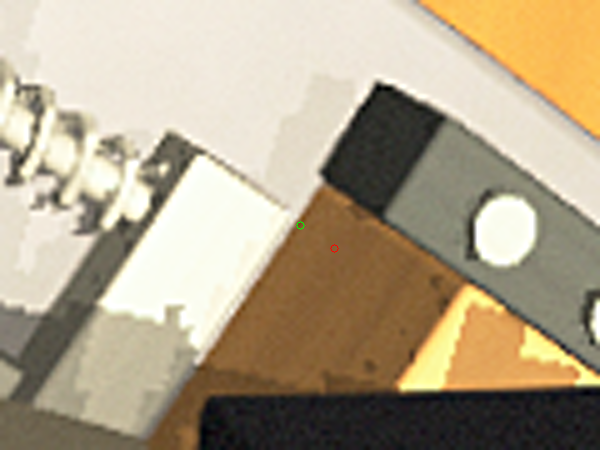

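>>> {"api": "jog_arm", "payload": {"increments": [{"slide": [0,0,0],"roll": 0.01,"gripper": 0.5},{"slide": [0,0,0],"roll": 0.02,"gripper": 0.5},{"slide": [0,0,0],"roll": 0.03,"gripper": 0.5},{"slide": [0,0,0],"roll": 0.04,"gripper": 0.5},{"slide": [0,0,0],"roll": 0.05,"gripper": 0.5},{"slide": [0,0,0],"roll": 0.06,"gripper": 0.5},{"slide": [0,0,0],"roll": 0.07,"gripper": 0.5},{"slide": [0,0,0],"roll": 0.08,"gripper": 0.5},{"slide": [0,0,0],"roll": 0.08,"gripper": 0.5},{"slide": [0,0,0],"roll": 0.08,"gripper": 0.5}]}}

```text
clock: 28.75
position: [0.529, -0.1108, 0.0611]
ee_rot: [2.063, 2.368, 0.003]
force: [7.1, 1.9, -3.8]
width: 0.6
```

```bash
python3 q2.py w16
```

```text
psi 97.88 pos [ 0.529  -0.1108  0.0611] F [ 7.3  2.7 -4.9] T [ 0.341 -1.128  0.16 ] w 55.3 t 28.8 [ 0.45  0.55 -0.47  1.93  0.36  0.75 -0.09]
expect open jaw inner corner [450.4 228.7] closed [457.6 232.8]
```

View pics/j_w16.png

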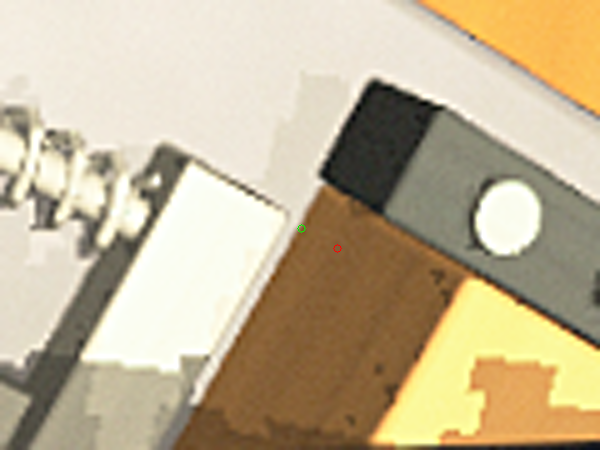

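>>> {"api": "jog_arm", "payload": {"increments": [{"slide": [0,0,0],"roll": 0.008,"gripper": 0.5},{"slide": [0,0,0],"roll": 0.016,"gripper": 0.5},{"slide": [0,0,0],"roll": 0.024,"gripper": 0.5},{"slide": [0,0,0],"roll": 0.032,"gripper": 0.5},{"slide": [0,0,0],"roll": 0.04,"gripper": 0.5},{"slide": [0,0,0],"roll": 0.048,"gripper": 0.5},{"slide": [0,0,0],"roll": 0.056,"gripper": 0.5},{"slide": [0,0,0],"roll": 0.064,"gripper": 0.5},{"slide": [0,0,0],"roll": 0.072,"gripper": 0.5},{"slide": [0,0,0],"roll": 0.08,"gripper": 0.5}]}}

```text
clock: 29.63
position: [0.5291, -0.1107, 0.061]
ee_rot: [2.156, 2.283, 0.004]
force: [8.0, 2.9, -4.4]
width: 0.607
```

```bash
python3 q2.py w17
```

```text
psi 93.23 pos [ 0.5291 -0.1107  0.0611] F [ 6.8  1.7 -3.9] T [ 0.46  -1.156 -0.029] w 55.4 t 29.6833 [ 0.44  0.54 -0.45  1.93  0.34  0.74 -0.15]
expect open jaw inner corner [447.6 218.5] closed [455.3 222. ]
```

View pics/j_w17.png

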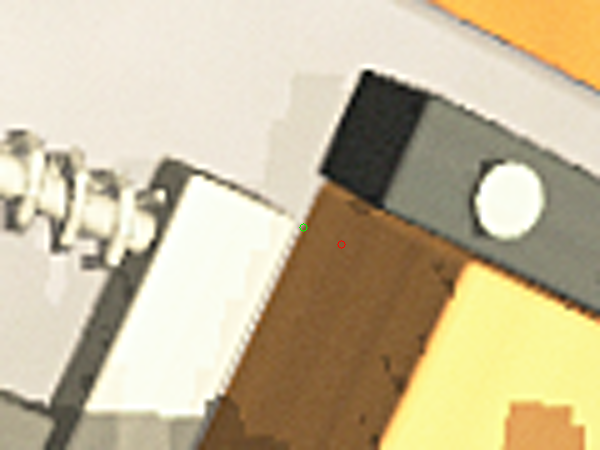

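```bash
python3 q2.py w18
```

```text
psi 93.26 pos [ 0.5291 -0.1107  0.061 ] F [ 6.4  3.3 -4.1] T [ 0.458 -1.175 -0.052] w 55.3 t 29.7333 [ 0.44  0.54 -0.45  1.93  0.34  0.74 -0.15]
expect open jaw inner corner [447.5 218.4] closed [455.2 221.9]
```

View pics/j_w18.png

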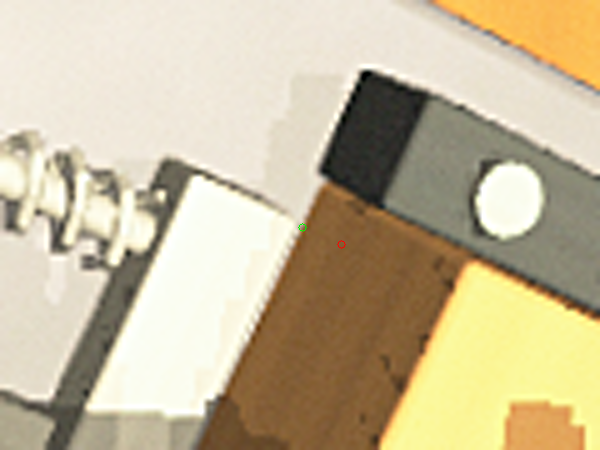

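```bash
python3 - <<'E'
from h import *
a=np.radians(71.4);yv=np.array([np.cos(a),np.sin(a)]);xv=np.array([yv[1],-yv[0]])
for n,pts in(('w14',[('jin',(292,207),.026),('jout',(208,148),.026),('brown',(325,185),.012),('stopcorner top',(460,133),.034),('stop lo',(325,180),.034)]),('w15',[('jin',(292,215),.026),('jout',(200,150),.026),('stop',(442,117),.034),('stopf',(385,215),.034)]),('w16',[('jin',(288,215),.026),('jout',(188,157),.026),('stop',(440,108),.034),('stopf',(385,212),.034)]),('w18',[('jin',(300,217),.026),('jout',(196,177),.026),('stop',(430,95),.034),('stopf',(382,207),.034)])):
    w=load(n);p=wproj(w,[*(xv*.5928+yv*.117),.026]);u,v=p.astype(int)
    for m,c,z in pts:
        X=wpx(w,u-60+c[0]/5-.4,v-45+c[1]/5-.4,z);print(n,m,(X[:2]@xv*1000).round(1),(X[:2]@yv*1000).round(1))
E
```

```text
w14 jin 590.0 117.9
w14 jout 577.2 117.0
w14 brown 598.6 122.6
w14 stopcorner top 596.8 136.4
w14 stop lo 587.1 122.6
w15 jin 590.8 117.5
w15 jout 577.1 117.8
w15 stop 595.9 135.8
w15 stopf 596.6 123.4
w16 jin 590.2 117.7
w16 jout 576.3 117.9
w16 stop 596.5 136.2
w16 stopf 596.7 123.4
w18 jin 591.7 118.0
w18 jout 578.5 117.4
w18 stop 596.5 136.2
w18 stopf 596.6 123.0
```

>>> {"api": "jog_arm", "payload": {"increments": [{"slide": [0,0,0],"roll": 0.005,"gripper": 0.5},{"slide": [0,0,0],"roll": 0.01,"gripper": 0.5},{"slide": [0,0,0],"roll": 0.015,"gripper": 0.5},{"slide": [0,0,0],"roll": 0.02,"gripper": 0.5},{"slide": [0,0,0],"roll": 0.025,"gripper": 0.5},{"slide": [0,0,0],"roll": 0.03,"gripper": 0.5},{"slide": [0,0,0],"roll": 0.035,"gripper": 0.5},{"slide": [0,0,0],"roll": 0.035,"gripper": 0.5},{"slide": [0,0,0],"roll": 0.035,"gripper": 0.5},{"slide": [0,0,0],"roll": 0.035,"gripper": 0.5}]}}

```text
clock: 30.57
position: [0.5292, -0.1107, 0.0611]
ee_rot: [2.196, 2.245, 0.004]
force: [7.5, 1.8, -4.2]
width: 0.606
```

```bash
python3 q2.py w19
```

```text
psi 91.26 pos [ 0.5292 -0.1107  0.0611] F [ 7.2  2.2 -4. ] T [ 0.493 -1.204 -0.131] w 55.7 t 30.6167 [ 0.43  0.54 -0.44  1.93  0.33  0.74 -0.18]
expect open jaw inner corner [446.1 214.1] closed [453.9 217.3]
```

View pics/j_w19.png

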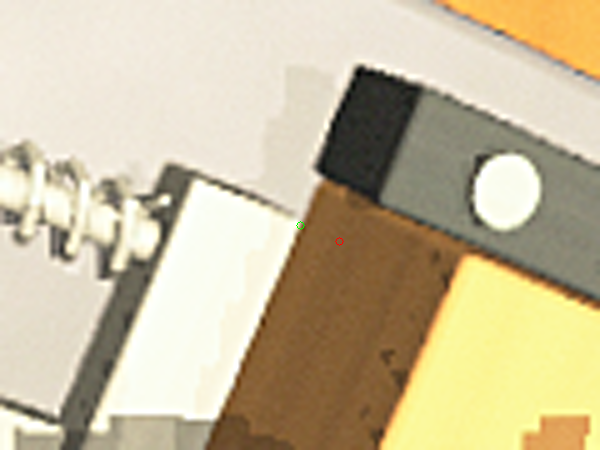

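```bash
python3 - <<'E'
from h import *
a=np.radians(71.4);yv=np.array([np.cos(a),np.sin(a)]);xv=np.array([yv[1],-yv[0]])
for n in('w16','w18','w19'):
    w=load(n);p=wproj(w,[*(xv*.5928+yv*.117),.026]);u,v=p.astype(int)
    o=wr(w,0,0)[0];print(n,'cam',(o[:2]@xv).round(4),(o[:2]@yv).round(4),o[2].round(3))
    f=lambda x,y,z:((wproj(w,[*(xv*x+yv*y),z])-[u-60,v-45]+.4)*5).round(0)
    print(' foot corner',f(.5984,.1217,.012),'foot y=.09',f(.5984,.09,.012),'face z.026 y=.09',f(.5984,.09,.026), 'z.026 y.117',f(.5984,.117,.026),'jaw open y.09',f(.5928,.09,.026))
E
```

```text
w16 cam 0.5054 0.125 0.218
 foot corner [320. 189.] foot y=.09 [191. 417.] face z.026 y=.09 [225. 457.] z.026 y.117 [343. 252.] jaw open y.09 [186. 437.]
w18 cam 0.5106 0.1274 0.218
 foot corner [321. 186.] foot y=.09 [210. 425.] face z.026 y=.09 [244. 463.] z.026 y.117 [346. 248.] jaw open y.09 [203. 446.]
w19 cam 0.5128 0.1282 0.219
 foot corner [318. 184.] foot y=.09 [215. 427.] face z.026 y=.09 [250. 464.] z.026 y.117 [345. 245.] jaw open y.09 [208. 448.]
```

>>> {"api": "jog_arm", "payload": {"increments": [{"slide": [0,0,0],"roll": 0.005,"gripper": 0.5},{"slide": [0,0,0],"roll": 0.01,"gripper": 0.5},{"slide": [0,0,0],"roll": 0.015,"gripper": 0.5},{"slide": [0,0,0],"roll": 0.02,"gripper": 0.5},{"slide": [0,0,0],"roll": 0.025,"gripper": 0.5},{"slide": [0,0,0],"roll": 0.03,"gripper": 0.5},{"slide": [0,0,0],"roll": 0.035,"gripper": 0.5},{"slide": [0,0,0],"roll": 0.04,"gripper": 0.5},{"slide": [0,0,0],"roll": 0.04,"gripper": 0.5},{"slide": [0,0,0],"roll": 0.04,"gripper": 0.5}]}}

```text
clock: 31.45
position: [0.5292, -0.1106, 0.0611]
ee_rot: [2.241, 2.2, 0.004]
force: [7.9, 3.0, -4.8]
width: 0.605
```

```bash
python3 q2.py w20
```

```text
psi 88.94 pos [ 0.5292 -0.1106  0.0611] F [ 7.5  3.1 -3.9] T [ 0.64  -1.195 -0.402] w 55.2 t 31.5 [ 0.43  0.54 -0.43  1.93  0.32  0.74 -0.22]
expect open jaw inner corner [444.1 209.1] closed [452.2 212. ]
```

View pics/j_w20.png

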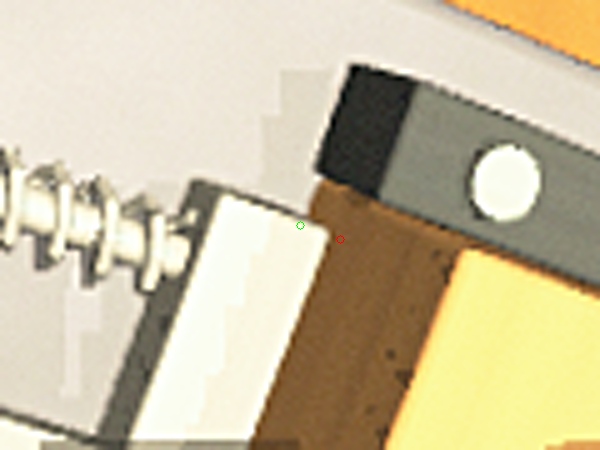

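>>> {"api": "jog_arm", "payload": {"increments": [{"slide": [0,0,0],"roll": 0.005,"gripper": 0.5},{"slide": [0,0,0],"roll": 0.01,"gripper": 0.5},{"slide": [0,0,0],"roll": 0.015,"gripper": 0.5},{"slide": [0,0,0],"roll": 0.02,"gripper": 0.5},{"slide": [0,0,0],"roll": 0.025,"gripper": 0.5},{"slide": [0,0,0],"roll": 0.03,"gripper": 0.5},{"slide": [0,0,0],"roll": 0.035,"gripper": 0.5},{"slide": [0,0,0],"roll": 0.035,"gripper": 0.5},{"slide": [0,0,0],"roll": 0.035,"gripper": 0.5},{"slide": [0,0,0],"roll": 0.035,"gripper": 0.5}]}}

```text
clock: 32.33
position: [0.5292, -0.1107, 0.0611]
ee_rot: [2.279, 2.161, 0.004]
force: [7.0, 2.9, -4.3]
width: 0.603
```

```bash
python3 q2.py w21
```

```text
psi 86.96 pos [ 0.5292 -0.1107  0.0611] F [ 7.1  2.8 -4.4] T [ 0.579 -1.194 -0.096] w 55.5 t 32.3833 [ 0.42  0.54 -0.42  1.93  0.32  0.74 -0.24]
expect open jaw inner corner [442.5 204.7] closed [450.7 207.4]
```

View pics/j_w21.png

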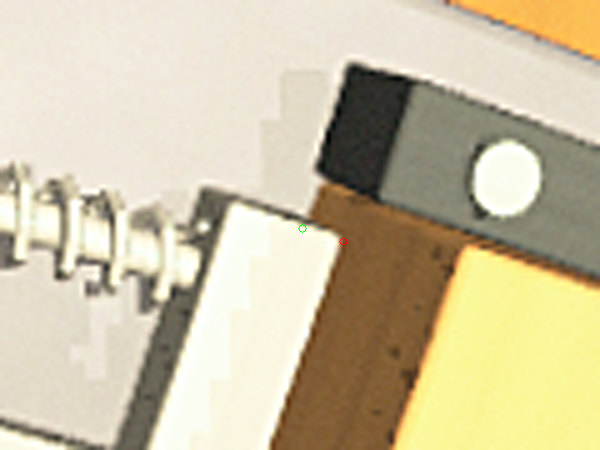

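>>> {"api": "jog_arm", "payload": {"increments": [{"slide": [0,0,0],"roll": 0.005,"gripper": 0.5},{"slide": [0,0,0],"roll": 0.01,"gripper": 0.5},{"slide": [0,0,0],"roll": 0.015,"gripper": 0.5},{"slide": [0,0,0],"roll": 0.02,"gripper": 0.5},{"slide": [0,0,0],"roll": 0.025,"gripper": 0.5},{"slide": [0,0,0],"roll": 0.025,"gripper": 0.5},{"slide": [0,0,0],"roll": 0.025,"gripper": 0.5},{"slide": [0,0,0],"roll": 0.025,"gripper": 0.5},{"slide": [0,0,0],"roll": 0.025,"gripper": 0.5},{"slide": [0,0,0],"roll": 0.025,"gripper": 0.5}]}}

```text
clock: 33.22
position: [0.5292, -0.1107, 0.0611]
ee_rot: [2.305, 2.133, 0.004]
force: [6.1, 2.6, -4.0]
width: 0.605
```

```bash
python3 q2.py w22
```

```text
psi 85.55 pos [ 0.5291 -0.1107  0.061 ] F [ 7.9  2.4 -3.7] T [ 0.487 -1.241  0.109] w 55.6 t 33.2667 [ 0.41  0.54 -0.42  1.93  0.31  0.73 -0.26]
expect open jaw inner corner [441.1 201.5] closed [449.5 204. ]
```

View pics/j_w22.png

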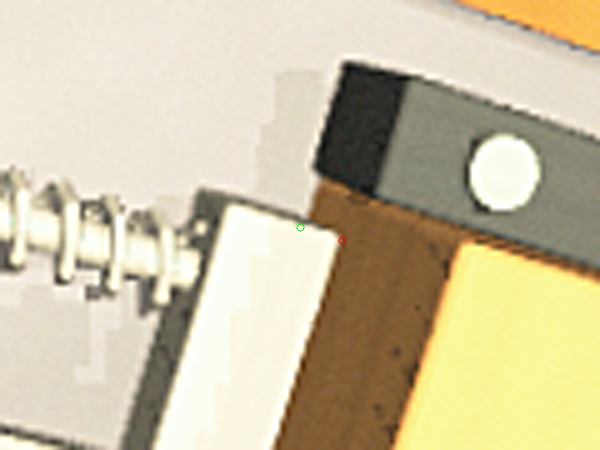

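>>> {"api": "jog_arm", "payload": {"increments": [{"slide": [0,0,0],"roll": 0,"gripper": 0.63},{"slide": [0,0,0],"roll": 0,"gripper": 0.68},{"slide": [0,0,0],"roll": 0,"gripper": 0.75},{"slide": [0,0,0],"roll": 0,"gripper": 0.85},{"slide": [0,0,0],"roll": 0,"gripper": 0.9},{"slide": [0,0,-3],"roll": 0,"gripper": 0.9},{"slide": [0,0,-12],"roll": 0,"gripper": 0.9},{"slide": [0,0,-30],"roll": 0,"gripper": 0.9},{"slide": [0,0,-50],"roll": 0,"gripper": 0.9},{"slide": [0,0,-60],"roll": 0,"gripper": 0.9}]}}

```text
clock: 34.1
position: [0.5286, -0.1114, 0.1235]
ee_rot: [2.305, 2.132, 0.003]
force: [0.6, 0.1, 0.6]
width: 0.899
```

>>> {"api": "jog_arm", "payload": {"increments": [{"slide": [-10,5,-20],"roll": 0,"gripper": 1},{"slide": [-20,15,-40],"roll": 0.05,"gripper": 1},{"slide": [-30,30,-60],"roll": 0.1,"gripper": 1},{"slide": [-40,45,-75],"roll": 0.15,"gripper": 1},{"slide": [-40,60,-85],"roll": 0.2,"gripper": 1},{"slide": [-40,70,-85],"roll": 0.25,"gripper": 1},{"slide": [-40,70,-85],"roll": 0.25,"gripper": 1},{"slide": [-40,70,-85],"roll": 0.25,"gripper": 1},{"slide": [-40,70,-85],"roll": 0.25,"gripper": 1},{"slide": [-40,70,-85],"roll": 0.25,"gripper": 1}]}}

```text
clock: 34.93
position: [0.5933, -0.1567, 0.2055]
ee_rot: [-2.553, -1.83, 0.002]
force: [0.3, -0.7, 0.2]
width: 0.999
```

```bash
python3 - <<'E'
from h import *
f=grab('wrist','w23')['frame'];cv2.imwrite('pics/c23.png',cv2.resize(f[20:290,150:450],None,fx=2.2,fy=2.2,interpolation=cv2.INTER_CUBIC))
grab('scene','s23');s=arm.observe();print(s['position'],s['force'],s['clock'])
E
```

```text
[ 0.59354413 -0.15679683  0.20565298] [ 0.95708946  0.50415301 -0.05924985] 35.0333
```

View pics/c23.png

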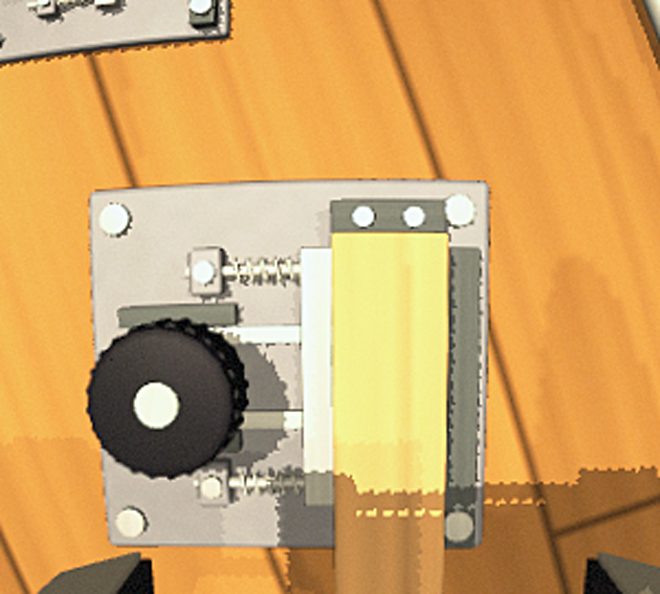

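View pics/s23.png

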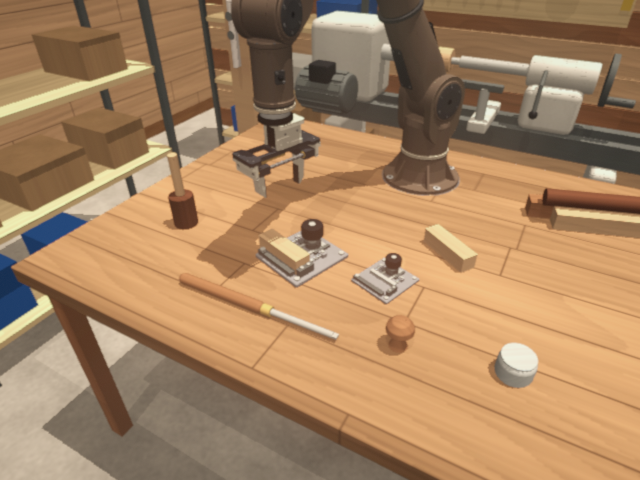

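```bash
python3 - <<'E'
from h import *
a=np.radians(71.4);yv=np.array([np.cos(a),np.sin(a)]);xv=np.array([yv[1],-yv[0]])
w=load('w23')
for n,c,z in(('BL',(333,233),.056),('BR',(448,234),.056),('L2',(335,480),.056),('R2',(446,480),.056),('jaw out',(302,249),.026),('jaw out2',(305,505),.026),('stopback',(334,200),.034),('fence out',(480,248),.026),('knob',(156,405),.0865)):
    X=wpx(w,150+c[0]/2.2-.3,20+c[1]/2.2-.3,z);print(n,(X[:2]@xv*1000).round(1),(X[:2]@yv*1000).round(1))
f=w['frame'];cv2.imwrite('pics/c24.png',cv2.resize(load('s23')['frame'][220:285,250:330],None,fx=8,fy=8,interpolation=cv2.INTER_CUBIC))
E
```

```text
BL 598.8 122.2
BR 641.5 121.9
L2 598.7 27.6
R2 641.9 27.5
jaw out 584.8 117.0
jaw out2 584.3 8.4
stopback 598.3 136.4
fence out 657.5 117.6
knob 537.4 63.0
```

View pics/c24.png

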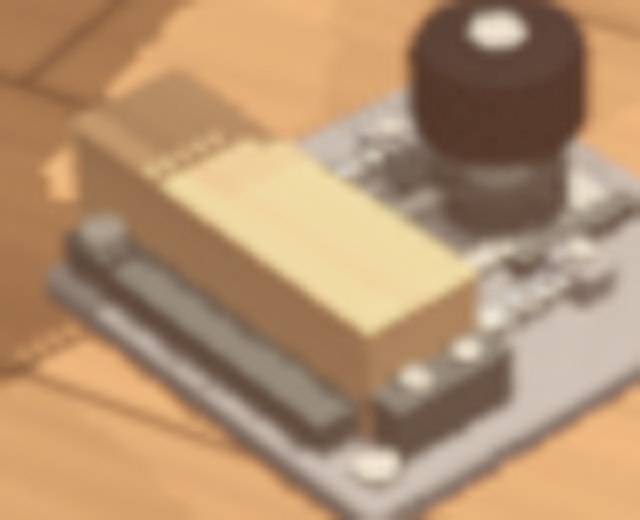

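```bash
python3 -c "
from cell import arm
print(arm.sign_off())"
```

```text
the job is handed in; nothing more can be done
None
```

I put the blank that started farthest left flat in the larger vice and slid it home against the end stop. I then turned the knob about 63° clockwise in two grips until the jaw dropped, and let go. I handed the job in at about 35 s of the 72 s allowed.

**Blank home:** During the slide the blank stopped moving while the push rose to about 6 N. In the last picture its end lies where it did just after that push, within 0.5 mm.

**Jaw closed:** It moved about 4.5 to 5 mm towards the fence, and the knob showed the forward pull and then went free. The blank lies parallel, within about 1 mm of the fence.

**Robot clear:** The arm was about 0.2 m above the bench and touching nothing. The other things on the bench were not touched.

**Unexplained:**
- During the first 28° of turning, the blank moved about 2 mm towards the fence while the jaw was still open. I found no cause. I let go to look, saw it was still square and home, and carried on.
- The torque readings while turning were noisy, so I judged the drop mainly from the wrist camera view of the jaw.

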